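Put the hand tools away in the bench cabinet

ROBOT

A 6-joint arm with a two-finger parallel gripper is mounted at the origin on a cart in front of the work surface, level with it; the furniture and walls round the work are solid. World frame = base frame: x ahead of the robot, y to its left, z up, the work surface at z = 0. Lengths are in m, angles in degrees, forces in N, time in s.
With the tool pointing down it reaches from about 0.35 to 0.875 m from the base axis. Payload 4.2 kg.
Tool frame: the origin (TCP) lies midway between the tips of the shut fingers; the grasp point (between the pads) lies 19 mm behind it; z points along the fingers, x is the direction in which the jaws open and shut, and the axes are right-handed (so a half turn about z gives the same grasp; the last joint's range is limited). The gripper opens to 87 mm and grips with 3 to 60 N. Pads are 19 mm wide; open, the fingers measure 117 mm over their backs; the gripper's body (75 mm by 190 mm) begins 51 mm behind the grasp point.
Start: joints at [80.535, 22.042, 0.453, 0, -68.411, -14.817], TCP at [0.257, 0.57, 0.223] pointing down, gripper open.
Joint ranges: [-179.83, 179.83], [-69.29, 118.12], [-61.27, 80.66], [-181.25, 117.63], [-171.15, -9.14], [-177.46, 177.46]. Speed limits (degrees/s): [159.86, 159.86, 180, 180, 180, 180].

INTERFACE

Orientations are given as a 3x3 rotation matrix whose columns are the frame's x, y, z axes.
In Python, from station import sense, capture, finish_job, find_in gives the robot as it stands.
- The arm moves only by the shell command python3 -m creep 'ROWS'. ROWS is JSON, a list of rows, each a list of 7 numbers: the shift along the tool's x, y, z in mm, then the turn, a rotation vector about the tool's x, y, z in degrees, then the opening, from 0 (shut) to 1 (fully open). A call has exactly 10 rows; each row shifts and turns the commanded pose from where the row before left it, along the tool's axes as they then stand; what a row does not reach is not made up. A row lasts 1/8 s, in which the tool goes at most 62.5 mm and 10.7 degrees, less where a joint would pass 70% of its speed; a pose out of reach is approached as far as the arm can. A call with a gripper value outside its range is refused whole. The fingers move at their own pace and stop on an object; the grip force is fixed at half the most. Time passes only in rows, so rows that do not move let the fingers close, or fill a call up. It gives the time, the measured TCP pose, the force and the opening at its end, in the units of the state.
- sense(): the state, without advancing time (a new reading comes with each control period).
- capture(name): name is "scene" or "top"; returns a dict with "color" (480x640x3 uint8, blue, green, red), "vertical_fov" (degrees; the focal length in pixels is half the picture's height over the tangent of half this angle, whatever the lens; pixels are square), "cx", "cy" (the principal point, pixels), "k1" (the pictures are not rectified: a ray, as slopes to the right and down, at radius r is drawn at 1 + k1 r^2 times it, then the intrinsics apply), "R" (3x3) and "t" (3): a world point X has camera coordinates R X + t. Camera axes: x right, y down, z forward; pixel columns grow to the right and rows downward; lengths in m; the calibration is good to about 2 mm. A picture is of the moment at which its call begins. There is no depth.
- finish_job(): hands the job in, once; it reports no verdict.
Trained networks look in the newest picture that a camera, given by its name, has taken for a name from the list of things; names that differ only in an ending like _2 or _b are one class to them, and where a whole thing is asked for, a point or a joint stands for the part that bears it (a point fixed in the world has none). Each returns a list of dicts, best first, with "p" (0 to 1); they miss things now and then, are a little off and sometimes report something else, mostly with a low value. They report only what shows in the picture. A call takes as long as a camera call.
- find_in(camera, name): "xy" ([column, row] in pixels, amid what is visible of it).
The state is a dict: "time_s": time; "joints": joint angles; "joint_velocities": joint speeds; "effort": joint torques, N m; "tcp_pos": TCP position; "ee_rot": TCP orientation; "wrist_force": force on the tool from outside, world axes, zero at the start; "moment": the same for the moment, N m; "gripper_width": opening from 0.0 (shut) to 1.0 (fully open).
Only numpy, scipy, OpenCV 4.12 (cv2) and the standard library are available. Lean on these libraries where they do the work, as an engineer would, in place of code of your own. Each camera call takes 0.05 s, during which the arm holds its last target. There are 200 camera calls.

TASK

Put the wooden-handled hand tools (loop tools, spatula, brush; however many are out on the bench) away in the grey tool cabinet: swing its front door wide open by the handle (square to the cabinet), pull the drawer behind it right out, and lay every tool flat across the drawer tray. Then slide the drawer fully home and swing the door shut; never run the drawer out against a door that is not wide open, and leave the mixing stick and the tape roll where they are.

Things in the scene. Friction and masses are not known exactly. Their poses are not given: they have to be found in the camera images.
- cab_door (a joint): hinge of the cabinet's front door, rad: 0 shut, grows as it swings out toward the robot (counter-clockwise from above), stop at 1.70; may start ajar; stays where left (friction 0.12 N m). Hinged on its right edge (-y side). Door 266 mm wide, 15 mm thick, standing 18 to 108 mm above the bench. 1.4 or more is wide open, 0.06 or less is shut
- cab_drawer (a joint): slide of the drawer, m: 0 shut, grows as it comes out along the cabinet's own -x (toward the robot), stop at 0.18; friction about 1 N. 0.14 or more is pulled out, 0.01 or less is home
- door_handle (a point): middle of the door's upright round steel bar handle, 70 mm above the bench: bar about 10 mm thick, from 40 to 100 mm above the bench, 35 mm in front of the door's face, 205 mm from the hinge. x axis points into the door (-x is its outward normal), y along the door from hinge to free edge. Can be pinched from above, fingers closing along y
- door_hinge (a point): point on the door's upright hinge line, 70 mm above the bench; turns with the door, same axes as door_handle. Fixed things near the work: the bench vice (up to x = 0.445, y = 0.03 to 0.11, 116 mm high) and the shelf over the back of the bench (x from 0.738, y from 0.17, underside 315 mm up; its right leg stands at y = 0.19 from x = 0.75)
- drawer_handle (a point): middle of the drawer's level bar handle: bar about 10 mm thick, 100 mm long along y, 78 mm above the bench, 35 mm in front of the drawer's front panel (top edge 94 mm up). -x is the way the drawer comes out. The cabinet's top (108 mm up) begins 30 mm behind the shut panel's face, so with the door open it can be pinched from above, fingers closing along x
- tray (a point): middle of the front edge of the drawer tray's inner floor, 25 mm above the bench. Axes as drawer_handle's (x toward the cabinet's back, y to the left): the inside runs 125 mm along x from here and 112 mm to either side in y; walls 5 mm thick, 47 mm high above the floor. With the drawer shut the cabinet's top covers the tray
- loop_tool_a: longer loop (trimming) tool with a wire loop head, 174 mm long, head 29 mm wide, 14 mm thick, wooden handle 16 mm across; loose, about 35 g. Origin: mid-length, underside (bench is z = 0). y axis runs from the head's end to the handle's end; handle at y = -28 to 87 mm. One of a row at the bench's right end, about 47 mm apart, lying across the view, handle to either side. May be absent (None)
- loop_tool_b: shorter loop (trimming) tool with a wire loop head, 159 mm long, head 29 mm wide, 14 mm thick, wooden handle 16 mm across; loose, about 35 g. Origin: mid-length, underside (bench is z = 0). y axis runs from the head's end to the handle's end; handle at y = -20 to 80 mm. One of a row at the bench's right end, about 47 mm apart, lying across the view, handle to either side. May be absent (None)
- spatula: spatula with a flat steel blade, 185 mm long, head 22 mm wide, 14 mm thick, wooden handle 16 mm across; loose, about 35 g. Origin: mid-length, underside (bench is z = 0). y axis runs from the blade's tip to the handle's end; handle at y = -8 to 92 mm. One of a row at the bench's right end, about 47 mm apart, lying across the view, handle to either side. May be absent (None)
- slip_brush: flat brush with dark bristles, 192 mm long, head 29 mm wide, 14 mm thick, wooden handle 16 mm across; loose, about 35 g. Origin: mid-length, underside (bench is z = 0). y axis runs from the bristles to the handle's end; handle at y = -24 to 96 mm. One of a row at the bench's right end, about 47 mm apart, lying across the view, handle to either side. May be absent (None)
- mix_stick: bystander: flat plain wooden mixing stick without a handle, 18 x 150 x 8 mm, to the left on the bench in front of the cabinet; stays where it is. Origin: middle of its underside
- tape_roll: bystander: white tape roll, 86 mm across, 19 mm high, far left; stays. Origin: middle of its underside

How it is judged (in metres and radians):
On the way, in this order (a step that is already met when the one before it is completed fails the run):
1. the door is swung wide open (1.4 rad or more) (value of joint cab_door above 1.4 rad), for 0.2 s.
2. the drawer is pulled out (0.14 m or more) (value of joint cab_drawer above 0.14 m), for 0.2 s.
3. every tool that is there lies flat in the drawer tray, let go (x of loop_tool_a in the frame of tray between -0.003 and 0.128 m and y of loop_tool_a in the frame of tray between -0.07 and 0.07 m and z of loop_tool_a in the frame of tray between -0.012 and 0.04 m and angle between each of loop_tool_a, loop_tool_b, spatula, slip_brush's own y axis and vertical above 1.25 rad and x of loop_tool_b in the frame of tray between -0.003 and 0.128 m and y of loop_tool_b in the frame of tray between -0.07 and 0.07 m and z of loop_tool_b in the frame of tray between -0.012 and 0.04 m and x of spatula in the frame of tray between -0.003 and 0.128 m and y of spatula in the frame of tray between -0.07 and 0.07 m and z of spatula in the frame of tray between -0.012 and 0.04 m and x of slip_brush in the frame of tray between -0.003 and 0.128 m and y of slip_brush in the frame of tray between -0.07 and 0.07 m and z of slip_brush in the frame of tray between -0.012 and 0.04 m and contact force between the fingers and loop_tool_a below 0.5 N and contact force between the fingers and loop_tool_b below 0.5 N and contact force between the fingers and spatula below 0.5 N and contact force between the fingers and slip_brush below 0.5 N), for 0.3 s.
4. the drawer is slid home (value of joint cab_drawer below 0.01 m), for 0.2 s.
5. the door is swung shut (value of joint cab_door below 0.06 rad), for 0.2 s.
At the end, for the whole second after the job is handed in: Every tool that was there lies flat (within about 18 degrees) inside the drawer tray at rest, its middle within the tray's length and within 70 mm of the tray's middle line across it; the drawer is home (within 10 mm), the door shut (within 0.06 rad) and still (x of loop_tool_a in the frame of tray between -0.003 and 0.128 m and y of loop_tool_a in the frame of tray between -0.07 and 0.07 m and z of loop_tool_a in the frame of tray between -0.012 and 0.04 m and angle between each of loop_tool_a, loop_tool_b, spatula, slip_brush's own y axis and vertical above 1.25 rad and x of loop_tool_b in the frame of tray between -0.003 and 0.128 m and y of loop_tool_b in the frame of tray between -0.07 and 0.07 m and z of loop_tool_b in the frame of tray between -0.012 and 0.04 m and x of spatula in the frame of tray between -0.003 and 0.128 m and y of spatula in the frame of tray between -0.07 and 0.07 m and z of spatula in the frame of tray between -0.012 and 0.04 m and x of slip_brush in the frame of tray between -0.003 and 0.128 m and y of slip_brush in the frame of tray between -0.07 and 0.07 m and z of slip_brush in the frame of tray between -0.012 and 0.04 m and value of joint cab_drawer below 0.01 m and value of joint cab_door below 0.06 rad and velocity of joint cab_door between -0.05 and 0.05 rad/s and linear speed of each of loop_tool_a, loop_tool_b, spatula, slip_brush below 0.03 m/s); the robot touches nothing.
It fails at once if the drawer stands out more than 30 mm while the door is less than 1.2 rad open (value of joint cab_drawer above 0.03 m and value of joint cab_door below 1.2 rad).
It fails at once if the mixing stick is moved more than 40 mm (distance of mix_stick from where it was at the start of the episode above 0.04 m).
It fails at once if the tape roll is moved more than 40 mm (distance of tape_roll from where it was at the start of the episode above 0.04 m).
Of loop_tool_a, loop_tool_b, spatula, slip_brush only 2 to 4 are there at a start; the rules pass over those that are not, and their reading is None.
At some moment in a run one of loop_tool_a, loop_tool_b, spatula, slip_brush may be knocked a few centimetres aside while the robot is not near it.
Once in a run the grip may slacken for a moment while it holds something.
It also fails if it takes over 210 s, if anything falls off the work surface, if the arm or the gripper's body presses on something with over 40 N, if the wrist force passes 120 N, or if a joint passes its speed limit or range.

## Working session

There is one attempt and no reset: what is moved stays moved. The work goes in short steps, Python scripts to look and compute and a shell command to move; the robot and the scene stay as the last step left them, time stands still between calls to the robot, and variables do not carry over. Pictures are saved under pics/ and viewed, about 12 in all and at most 16, crops included, and the job is handed in when it is done.

```bash
ls; mkdir -p pics
cat > h.py <<'E'
import numpy as np, cv2
from station import sense, capture, finish_job, find_in
def shot(cam,name=None):
    c=capture(cam)
    if name: cv2.imwrite(f'pics/{name}.png',c['color'])
    return c
def K(c):
    f=240/np.tan(np.radians(c['vertical_fov'])/2); return f
def world(c,px,z):
    f=K(c); d=np.array([(px[0]-c['cx'])/f,(px[1]-c['cy'])/f]); u=d.copy()
    for _ in range(20): u=d/(1+c['k1']*(u@u))
    R=np.array(c['R']);t=np.array(c['t']); o=-R.T@t; r=R.T@np.array([u[0],u[1],1])
    return o+r*(z-o[2])/r[2]
def pix(c,X):
    p=np.array(c['R'])@np.array(X)+np.array(c['t']); u=p[:2]/p[2]; u=u*(1+c['k1']*(u@u))
    return u*K(c)+[c['cx'],c['cy']]
def st():
    s=sense(); print('t',s['time_s'],'tcp',np.round(s['tcp_pos'],4),'w',round(s['gripper_width'],3),'F',np.round(s['wrist_force'],1)); print(np.round(s['ee_rot'],3).tolist(), np.round(s['joints'],1)); return s
E
python3 - <<'E'
from h import *
st()
for cam in ('scene','top'):
    c=shot(cam,cam+'0'); print(cam,c['vertical_fov'],c['k1'],(-np.array(c['R']).T@c['t']).round(3))
    for n,z in dict(door_handle=.07,drawer_handle=.078,cab_door=.06,loop_tool_a=.008,spatula=.008,slip_brush=.008,mix_stick=.008,tape_roll=.01,tray=.05,door_hinge=.07).items():
        for d in find_in(cam,n)[:4]:
            if d['p']>.2: print(n,round(d['p'],2),np.round(d['xy']),world(c,d['xy'],z).round(3))
E
```

```text
pics
t 0.0 tcp [0.2568 0.5692 0.2215] w 1.001 F [ 0.1 -0.2  0.3]
[[-0.411, -0.911, -0.001], [-0.911, 0.411, -0.002], [0.002, -0.0, -1.0]] [ 80.5  22.1   0.4  -0.  -68.4 -14.8]
scene 42.03685830359649 -0.07682821001312336 [ 0.022 -0.612  0.974]
door_handle 0.59 [313. 242.] [0.554 0.349 0.07 ]
drawer_handle 0.84 [343. 221.] [0.649 0.373 0.078]
drawer_handle 0.72 [403. 361.] [ 0.527 -0.041  0.078]
cab_door 0.97 [315. 241.] [0.565 0.361 0.06 ]
loop_tool_a 0.92 [424. 330.] [0.651 0.05  0.008]
loop_tool_a 0.61 [447. 322.] [0.709 0.044 0.008]
loop_tool_a 0.47 [340. 222.] [0.69  0.453 0.008]
spatula 0.82 [412. 347.] [0.603 0.025 0.008]
spatula 0.42 [402. 357.] [0.57  0.013 0.008]
slip_brush 0.77 [400. 358.] [0.566 0.012 0.008]
slip_brush 0.61 [315. 243.] [0.593 0.411 0.008]
mix_stick 0.75 [258. 251.] [0.46  0.45  0.008]
mix_stick 0.72 [424. 330.] [0.654 0.051 0.008]
tape_roll 0.93 [226. 213.] [0.451 0.626 0.01 ]
tray 0.74 [346. 222.] [0.673 0.398 0.05 ]
door_hinge 0.8 [313. 239.] [0.559 0.36  0.07 ]
top 48.10444531940969 -0.04425053242468457 [0.431 0.385 1.184]
door_handle 0.7 [290. 235.] [0.56  0.372 0.07 ]
drawer_handle 0.71 [288. 186.] [0.663 0.377 0.078]
cab_door 0.72 [288. 236.] [0.56  0.375 0.06 ]
cab_door 0.23 [439. 215.] [0.605 0.052 0.06 ]
loop_tool_a 0.8 [433. 196.] [0.658 0.049 0.008]
loop_tool_a 0.45 [288. 237.] [0.564 0.375 0.008]
spatula 0.8 [438. 214.] [0.615 0.038 0.008]
slip_brush 0.83 [452. 237.] [0.563 0.008 0.008]
mix_stick 0.62 [250. 287.] [0.454 0.457 0.008]
mix_stick 0.61 [452. 234.] [0.569 0.009 0.008]
tape_roll 0.87 [173. 283.] [0.463 0.622 0.01 ]
tray 0.94 [287. 189.] [0.663 0.378 0.05 ]
tray 0.3 [288. 237.] [0.559 0.377 0.05 ]
door_hinge 0.73 [286. 237.] [0.556 0.38  0.07 ]
```

Run:
```python
import cv2
a=cv2.imread('pics/top0.png'); cv2.imwrite('pics/top0c.png',cv2.resize(a[130:330,140:500],None,fx=2.2,fy=2.2,interpolation=cv2.INTER_CUBIC))
a=cv2.imread('pics/scene0.png'); cv2.imwrite('pics/scene0c.png',cv2.resize(a[150:420,190:510],None,fx=2.2,fy=2.2,interpolation=cv2.INTER_CUBIC))
```

```text
(no output)
```

View pics/top0c.png

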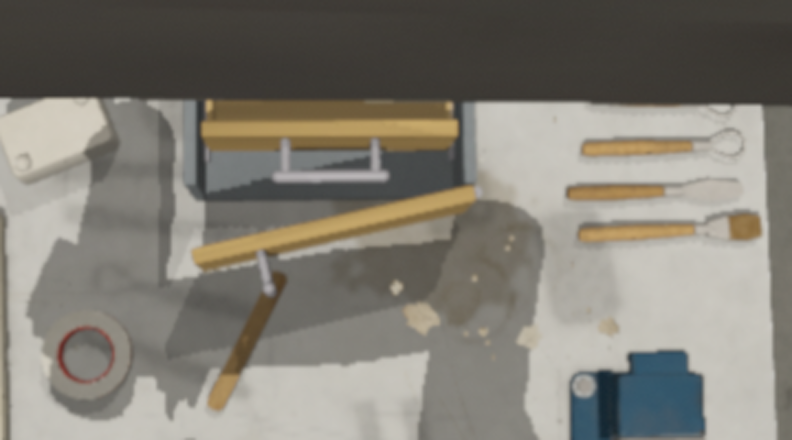

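View pics/scene0c.png

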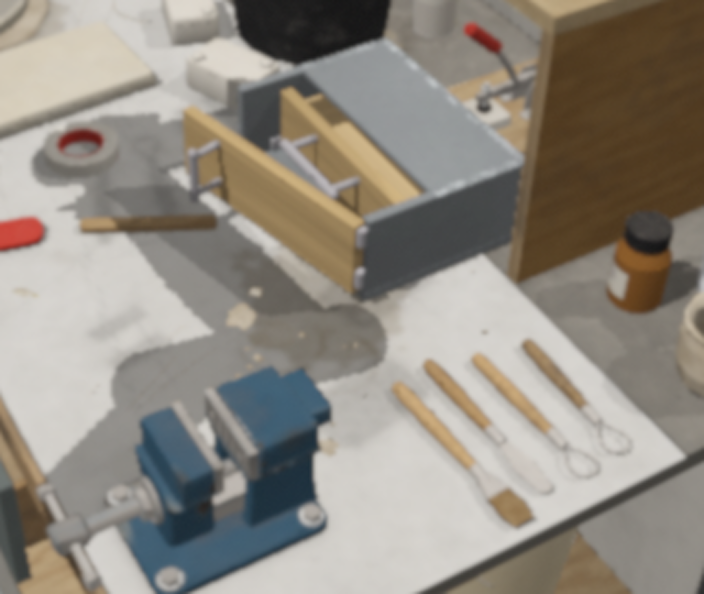

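Run:
```python
from h import *
t=capture('top'); s=capture('scene')
T=lambda u,v,z: world(t,[140+u/2.2,130+v/2.2],z)
S=lambda u,v,z: world(s,[190+u/2.2,150+v/2.2],z)
def seg(n,a,b): d=b-a; print(n,'a',a.round(4),'b',b.round(4),'mid',((a+b)/2).round(4),'len',round(np.hypot(*d[:2]),4),'yaw',round(np.degrees(np.arctan2(d[1],d[0])),1))
seg('doorfront hinge->free',T(475,206,.09),T(195,270,.1))
seg('doorback',T(474,188,.108),T(193,251,.108))
print('handle top',T(269,289,.1).round(4), 'scene',S(193,152,.1).round(4))
seg('drawer bar T',T(388,176,.083),T(273,178,.083)); 
seg('drawer bar S',S(334,192,.083),S(278,142,.083))
seg('panel front',T(458,138,.094),T(204,137,.094))
seg('cab top right edge S',S(365,221,.108),S(522,158,.108))
seg('brush T',T(762,226,.01),T(579,234,.01)); seg('brush S',S(520,520,.01),S(396,386,.01))
seg('spat T',T(741,188,.008),T(566,192,.008)); seg('spat S',S(546,489,.008),S(428,363,.008))
seg('loop1 T',T(744,142,.008),T(582,148,.008)); seg('loop1 S',S(596,472,.008),S(476,357,.008))
seg('loop2 S',S(627,450,.008),S(527,343,.008))
seg('stick',T(283,280,.008),T(213,405,.008))
```

```text
doorfront hinge->free a [0.582  0.2364 0.09  ] b [0.5209 0.4954 0.1   ] mid [0.5515 0.3659 0.095 ] len 0.2661 yaw 103.3
doorback a [0.5963 0.2396 0.108 ] b [0.5375 0.4967 0.108 ] mid [0.5669 0.3681 0.108 ] len 0.2637 yaw 102.9
handle top [0.5035 0.4282 0.1   ] scene [0.5058 0.4299 0.1   ]
drawer bar T a [0.6112 0.3178 0.083 ] b [0.6088 0.4258 0.083 ] mid [0.61   0.3718 0.083 ] len 0.1081 yaw 91.3
drawer bar S a [0.6118 0.3189 0.083 ] b [0.6032 0.4216 0.083 ] mid [0.6075 0.3702 0.083 ] len 0.1031 yaw 94.8
panel front a [0.646  0.2522 0.094 ] b [0.6453 0.4895 0.094 ] mid [0.6457 0.3708 0.094 ] len 0.2374 yaw 90.2
cab top right edge S a [0.5986 0.2395 0.108 ] b [0.7945 0.2462 0.108 ] mid [0.6965 0.2428 0.108 ] len 0.196 yaw 1.9
brush T a [ 0.5733 -0.0718  0.01  ] b [0.5647 0.1198 0.01  ] mid [0.569 0.024 0.01 ] len 0.1918 yaw 92.6
brush S a [ 0.5684 -0.071   0.01  ] b [0.5605 0.1148 0.01  ] mid [0.5645 0.0219 0.01  ] len 0.1859 yaw 92.4
spat T a [ 0.613  -0.0519  0.008 ] b [0.608  0.1317 0.008 ] mid [0.6105 0.0399 0.008 ] len 0.1837 yaw 91.6
spat S a [ 0.6103 -0.0537  0.008 ] b [0.6053 0.1266 0.008 ] mid [0.6078 0.0365 0.008 ] len 0.1804 yaw 91.6
loop1 T a [ 0.6613 -0.0572  0.008 ] b [0.6536 0.114  0.008 ] mid [0.6575 0.0284 0.008 ] len 0.1714 yaw 92.6
loop1 S a [ 0.6616 -0.0606  0.008 ] b [0.6508 0.1104 0.008 ] mid [0.6562 0.0249 0.008 ] len 0.1713 yaw 93.6
loop2 S a [ 0.7029 -0.0545  0.008 ] b [0.7062 0.1014 0.008 ] mid [0.7045 0.0235 0.008 ] len 0.1559 yaw 88.8
stick a [0.5186 0.4181 0.008 ] b [0.3962 0.4857 0.008 ] mid [0.4574 0.4519 0.008 ] len 0.1398 yaw 151.1
```

```bash
cat >> h.py <<'E'
def plan(wps, start=None):
    """wps: (x,y,z,yaw_world_deg,nrows,opening); linear; prints rows for creep in calls of 10"""
    s=sense(); p=np.array(s['tcp_pos']); R=np.array(s['ee_rot']); yaw=np.degrees(np.arctan2(R[1,0],R[0,0]))
    if start is not None: p=np.array(start[:3]); yaw=start[3]
    rows=[]
    for x,y,z,w,n,o in wps:
        P0,y0=p.copy(),yaw
        for i in range(1,n+1):
            g=P0+(np.array([x,y,z])-P0)*i/n; gy=y0+(w-y0)*i/n
            a=np.radians(yaw); Rt=np.array([[np.cos(a),np.sin(a),0],[np.sin(a),-np.cos(a),0],[0,0,-1]])
            sh=np.round(Rt.T@(g-p)*1000); t=round(gy-yaw)
            p=p+Rt@sh/1000; yaw+=t
            rows.append('[%d,%d,%d,0,0,%d,%g]'%(*(sh+0),-t,o))
    while len(rows)%10: rows.append('[0,0,0,0,0,0,%g]'%wps[-1][5])
    for i in range(0,len(rows),10): print("python3 -m creep '["+','.join(rows[i:i+10])+"]'")
    print('end',p.round(4),yaw)
E
python3 - <<'E'
from h import *
plan([(.40,.50,.21,-190,8,1),(.505,.429,.17,-257,8,1),(.505,.429,.063,-257,4,1)])
E
```

```text
python3 -m creep '[[1,-20,2,0,0,9,1],[-3,-20,1,0,0,10,1],[-6,-19,2,0,0,9,1],[-8,-17,1,0,0,10,1],[-12,-16,2,0,0,9,1],[-15,-14,1,0,0,10,1],[-16,-12,2,0,0,9,1],[-18,-8,2,0,0,10,1],[-14,-6,5,0,0,8,1],[-16,-5,5,0,0,9,1]]'
python3 -m creep '[[-15,-2,5,0,0,8,1],[-16,1,5,0,0,8,1],[-16,2,5,0,0,9,1],[-15,5,5,0,0,8,1],[-14,7,5,0,0,8,1],[-13,9,5,0,0,9,1],[0,0,27,0,0,0,1],[0,0,26,0,0,0,1],[0,0,27,0,0,0,1],[0,0,27,0,0,0,1]]'
end [0.5049 0.4293 0.0625] -257.28035029469146
```

```bash
python3 -m creep '[[1,-20,2,0,0,9,1],[-3,-20,1,0,0,10,1],[-6,-19,2,0,0,9,1],[-8,-17,1,0,0,10,1],[-12,-16,2,0,0,9,1],[-15,-14,1,0,0,10,1],[-16,-12,2,0,0,9,1],[-18,-8,2,0,0,10,1],[-14,-6,5,0,0,8,1],[-16,-5,5,0,0,9,1]]' >/dev/null
python3 -m creep '[[-15,-2,5,0,0,8,1],[-16,1,5,0,0,8,1],[-16,2,5,0,0,9,1],[-15,5,5,0,0,8,1],[-14,7,5,0,0,8,1],[-13,9,5,0,0,9,1],[0,0,0,0,0,0,1],[0,0,0,0,0,0,1],[0,0,0,0,0,0,1],[0,0,0,0,0,0,1]]'
python3 -c "
from h import *
st(); plan([(.505,.429,.063,103,6,1),(.505,.429,.063,103,4,0)])"
```

```text
time_s: 3.7
tcp_pos: [0.5046, 0.4298, 0.1699]
ee_rot: [[-0.222, 0.975, 0.0], [0.975, 0.222, 0.0], [0.0, 0.0, -1.0]]
wrist_force: [0.7, -0.2, 0.3]
gripper_width: 0.999
t 3.7 tcp [0.5046 0.4298 0.1699] w 0.999 F [ 0.7 -0.2  0.3]
[[-0.222, 0.975, 0.0], [0.975, 0.222, 0.0], [0.0, 0.0, -1.0]] [  54.4   27.8    2.     0.   -64.1 -131.6]
python3 -m creep '[[0,0,18,0,0,0,1],[0,0,18,0,0,0,1],[0,0,17,0,0,0,1],[-1,0,18,0,0,0,1],[0,0,18,0,0,0,1],[0,0,18,0,0,0,1],[0,0,0,0,0,0,0],[0,0,0,0,0,0,0],[0,0,0,0,0,0,0],[0,0,0,0,0,0,0]]'
end [0.5048 0.4288 0.0629] 102.79782260888008
```

```bash
python3 -m creep '[[0,0,18,0,0,0,1],[0,0,18,0,0,0,1],[0,0,18,0,0,0,1],[0,0,18,0,0,0,1],[0,0,18,0,0,0,1],[0,0,18,0,0,0,1],[0,0,0,0,0,0,0],[0,0,0,0,0,0,0],[0,0,0,0,0,0,0],[0,0,0,0,0,0,0]]'
python3 - <<'E'
from h import *
c=shot('scene','s1'); cv2.imwrite('pics/s1c.png',cv2.resize(c['color'][130:330,190:430],None,fx=2.5,fy=2.5))
s=st(); p=np.array(s['tcp_pos']); H=np.array([.590,.238,p[2]]); d=p-H; w=[]
for k in range(1,26):
    a=np.radians(3*k); w.append((H[0]+d[0]*np.cos(a)-d[1]*np.sin(a),H[1]+d[0]*np.sin(a)+d[1]*np.cos(a),p[2],103+3*k,1,0))
plan(w)
E
```

```text
time_s: 4.95
tcp_pos: [0.5052, 0.4296, 0.0624]
ee_rot: [[-0.22, 0.975, 0.001], [0.975, 0.22, 0.001], [0.001, 0.001, -1.0]]
wrist_force: [-0.4, -0.6, -0.1]
gripper_width: 0.63
t 5.0 tcp [0.5051 0.4296 0.0622] w 0.585 F [0.6 0.2 0.3]
[[-0.22, 0.975, 0.001], [0.975, 0.22, 0.001], [0.001, 0.001, -1.0]] [  54.3   33.6   -4.8    0.   -51.5 -131.6]
python3 -m creep '[[-2,-11,0,0,0,-3,0],[-3,-10,0,0,0,-3,0],[-2,-11,0,0,0,-3,0],[-3,-11,0,0,0,-3,0],[-2,-11,0,0,0,-3,0],[-2,-10,0,0,0,-3,0],[-3,-11,0,0,0,-3,0],[-2,-11,0,0,0,-3,0],[-3,-10,0,0,0,-3,0],[-2,-11,0,0,0,-3,0]]'
python3 -m creep '[[-2,-11,0,0,0,-3,0],[-3,-10,0,0,0,-3,0],[-2,-11,0,0,0,-3,0],[-3,-11,0,0,0,-3,0],[-2,-11,0,0,0,-3,0],[-3,-10,0,0,0,-3,0],[-2,-11,0,0,0,-3,0],[-2,-11,0,0,0,-3,0],[-3,-10,0,0,0,-3,0],[-2,-11,0,0,0,-3,0]]'
python3 -m creep '[[-3,-11,0,0,0,-3,0],[-2,-10,0,0,0,-3,0],[-2,-11,0,0,0,-3,0],[-3,-11,0,0,0,-3,0],[-2,-11,0,0,0,-3,0],[0,0,0,0,0,0,0],[0,0,0,0,0,0,0],[0,0,0,0,0,0,0],[0,0,0,0,0,0,0],[0,0,0,0,0,0,0]]'
end [0.3828 0.2052 0.0622] 177.72267932301108
```

View pics/s1c.png

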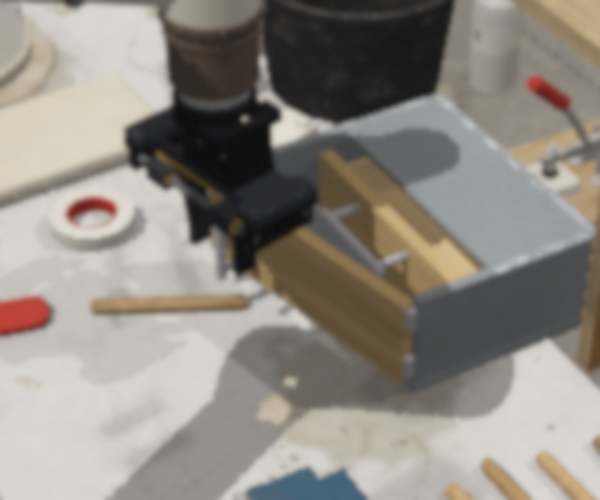

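The picture shows the fingers astride the bar (around 235,250 in the crop), still closing. I'll let them close, then swing.

```bash
python3 -m creep '[[0,0,0,0,0,0,0],[0,0,0,0,0,0,0],[0,0,0,0,0,0,0],[0,0,0,0,0,0,0],[0,0,0,0,0,0,0],[0,0,0,0,0,0,0],[0,0,0,0,0,0,0],[0,0,0,0,0,0,0],[-1,-4,0,0,0,-1,0],[-1,-7,0,0,0,-2,0]]'
python3 -m creep '[[-2,-11,0,0,0,-3,0],[-3,-10,0,0,0,-3,0],[-2,-11,0,0,0,-3,0],[-3,-11,0,0,0,-3,0],[-2,-11,0,0,0,-3,0],[-2,-10,0,0,0,-3,0],[-3,-11,0,0,0,-3,0],[-2,-11,0,0,0,-3,0],[-3,-10,0,0,0,-3,0],[0,0,0,0,0,0,0]]'
```

```text
time_s: 6.25
tcp_pos: [0.4947, 0.4242, 0.0615]
ee_rot: [[-0.273, 0.962, 0.0], [0.962, 0.273, -0.001], [-0.001, -0.0, -1.0]]
wrist_force: [2.6, -3.4, 0.7]
gripper_width: 0.118
time_s: 7.5
tcp_pos: [0.4203, 0.3597, 0.0615]
ee_rot: [[-0.679, 0.734, -0.0], [0.734, 0.679, -0.002], [-0.001, -0.001, -1.0]]
wrist_force: [4.1, -4.1, -1.5]
gripper_width: 0.116
```

```bash
python3 -m creep '[[-2,-11,0,0,0,-3,0],[-3,-10,0,0,0,-3,0],[-2,-11,0,0,0,-3,0],[-3,-11,0,0,0,-3,0],[-2,-11,0,0,0,-3,0],[-2,-10,0,0,0,-3,0],[-3,-11,0,0,0,-3,0],[-2,-11,0,0,0,-3,0],[-3,-10,0,0,0,-3,0],[-2,-11,0,0,0,-3,0]]'
python3 -m creep '[[-3,-11,0,0,0,-3,0],[-2,-10,0,0,0,-3,0],[-2,-11,0,0,0,-3,0],[-3,-11,0,0,0,-3,0],[-2,-11,0,0,0,-3,0],[0,0,0,0,0,0,0],[0,0,0,0,0,0,0],[0,0,0,0,0,0,0.3],[0,0,0,0,0,0,0.4],[0,0,0,0,0,0,0.4]]'
python3 - <<'E'
from h import *
c=shot('scene','s2'); cv2.imwrite('pics/s2c.png',cv2.resize(c['color'][130:400,190:510],None,fx=2.2,fy=2.2))
st()
plan([(.383,.205,.15,178,4,.4),(.50,.33,.16,181.5,4,.28),(.609,.371,.15,181.5,2,.28)])
E
```

```text
time_s: 8.75
tcp_pos: [0.3828, 0.2611, 0.0615]
ee_rot: [[-0.956, 0.294, 0.003], [0.294, 0.956, 0.003], [-0.002, 0.004, -1.0]]
wrist_force: [9.5, -0.8, -10.1]
gripper_width: 0.119
time_s: 10.0
tcp_pos: [0.3824, 0.2051, 0.0617]
ee_rot: [[-0.999, 0.039, -0.0], [0.039, 0.999, 0.0], [0.0, 0.0, -1.0]]
wrist_force: [0.3, 0.4, -0.4]
gripper_width: 0.357
t 10.05 tcp [0.3825 0.2051 0.0617] w 0.373 F [-0.1  0.7 -0.2]
[[-0.999, 0.039, 0.0], [0.039, 0.999, 0.0], [0.0, 0.0, -1.0]] [ 49.8  15.4 -37.6  -0.  -36.9 -52. ]
python3 -m creep '[[0,0,-22,0,0,0,0.4],[0,0,-22,0,0,0,0.4],[0,0,-22,0,0,0,0.4],[0,0,-22,0,0,0,0.4],[-28,32,-3,0,0,-1,0.28],[-29,32,-2,0,0,-1,0.28],[-29,32,-3,0,0,-1,0.28],[-30,30,-2,0,0,-1,0.28],[-55,19,5,0,0,0,0.28],[-55,19,5,0,0,0,0.28]]'
end [0.609  0.3709 0.1497] 181.74065832714135
```

View pics/s2c.png

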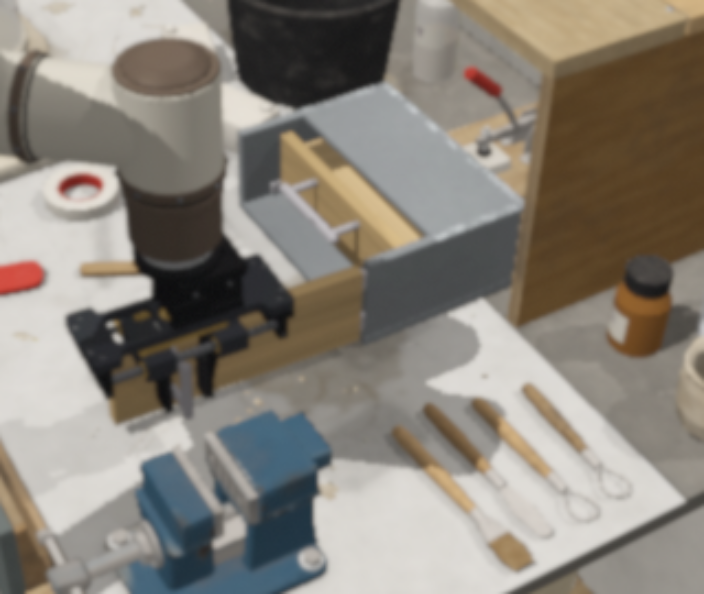

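The door stands square to the cabinet (edge from (360,270) to (115,400)) and the drawer bar is free at (310,210). Next, the drawer.

```bash
python3 -m creep '[[0,0,-22,0,0,0,0.4],[0,0,-22,0,0,0,0.4],[0,0,-22,0,0,0,0.4],[0,0,-22,0,0,0,0.4],[-28,32,-3,0,0,-1,0.28],[-29,32,-2,0,0,-1,0.28],[-29,32,-3,0,0,-1,0.28],[-30,30,-2,0,0,-1,0.28],[-36,12,5,0,0,0,0.28],[-36,12,5,0,0,0,0.28]]'
python3 -m creep '[[-38,14,0,0,0,0,0.28],[0,0,0,0,0,0,0.28],[0,0,0,0,0,0,0.28],[0,0,0,0,0,0,0.28],[0,0,0,0,0,0,0.28],[0,0,0,0,0,0,0.28],[0,0,0,0,0,0,0.28],[0,0,0,0,0,0,0.28],[0,0,0,0,0,0,0.28],[0,0,0,0,0,0,0.28]]'
python3 - <<'E'
from h import *
c=shot('scene','s3'); cv2.imwrite('pics/s3c.png',cv2.resize(c['color'][130:300,230:440],None,fx=3,fy=3))
for cam in ('scene','top'):
    c=shot(cam); print([(round(d['p'],2),world(c,d['xy'],.078).round(3)) for d in find_in(cam,'drawer_handle')][:3])
s=st()
plan([(.609,.371,.06,181.5,6,.28),(.609,.371,.06,181.5,4,0)])
E
```

```text
time_s: 11.3
tcp_pos: [0.5724, 0.3564, 0.1492]
ee_rot: [[-1.0, -0.031, -0.0], [-0.031, 1.0, -0.0], [0.0, -0.0, -1.0]]
wrist_force: [0.2, 0.8, 0.9]
gripper_width: 0.277
time_s: 12.55
tcp_pos: [0.6093, 0.3708, 0.1495]
ee_rot: [[-1.0, -0.03, -0.0], [-0.03, 1.0, -0.0], [0.0, -0.0, -1.0]]
wrist_force: [0.7, -0.0, 0.2]
gripper_width: 0.278
[(0.83, array([0.649, 0.363, 0.078]))]
[(0.91, array([0.661, 0.286, 0.078]))]
t 12.8 tcp [0.6093 0.3708 0.1495] w 0.283 F [-0.8  0.5 -0.9]
[[-1.0, -0.03, -0.0], [-0.03, 1.0, -0.0], [0.0, -0.0, -1.0]] [ 44.3  33.5   8.9  -0.  -65.4 -42.6]
python3 -m creep '[[0,0,15,0,0,-60,0.28],[0,0,15,0,0,-60,0.28],[0,0,15,0,0,-60,0.28],[0,0,15,0,0,-60,0.28],[0,0,15,0,0,-60,0.28],[0,0,15,0,0,-60,0.28],[0,0,0,0,0,0,0],[0,0,0,0,0,0,0],[0,0,0,0,0,0,0],[0,0,0,0,0,0,0]]'
end [0.6093 0.3708 0.0595] 181.71489038081216
```

View pics/s3c.png

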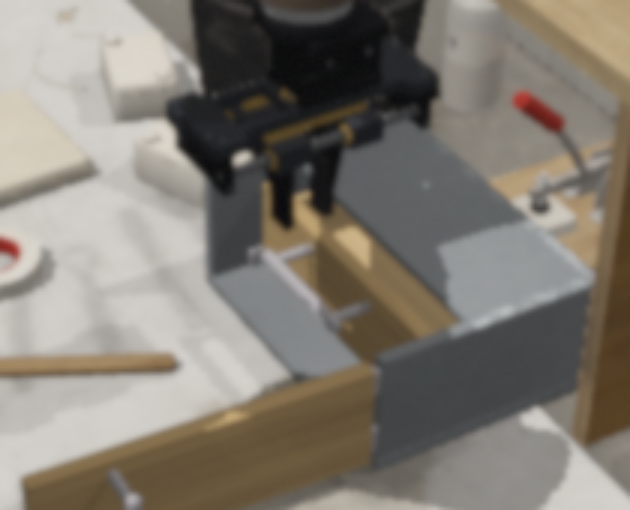

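The fingers hang above the bar (bar at (255,250)–(335,315) in the crop). Descend and close.

```bash
sed -i "s/    rows=\[\]/    if wps: yaw+=360*round((wps[0][3]-yaw)\/360)\n    rows=[]/" h.py
python3 -m creep '[[0,0,15,0,0,0,0.28],[0,0,15,0,0,0,0.28],[0,0,15,0,0,0,0.28],[0,0,15,0,0,0,0.28],[0,0,15,0,0,0,0.28],[0,0,15,0,0,0,0.28],[0,0,0,0,0,0,0],[0,0,0,0,0,0,0],[0,0,0,0,0,0,0],[0,0,0,0,0,0,0]]'
python3 -m creep '[[0,0,0,0,0,0,0],[0,0,0,0,0,0,0],[0,0,0,0,0,0,0],[0,0,0,0,0,0,0],[4,0,0,0,0,0,0],[8,0,0,0,0,0,0],[8,0,0,0,0,0,0],[8,0,0,0,0,0,0],[0,0,0,0,0,0,0],[0,0,0,0,0,0,0]]'
```

```text
time_s: 14.05
tcp_pos: [0.6097, 0.3711, 0.0601]
ee_rot: [[-1.0, -0.03, 0.001], [-0.03, 1.0, 0.001], [-0.001, 0.001, -1.0]]
wrist_force: [1.4, 0.4, -0.6]
gripper_width: 0.116
time_s: 15.3
tcp_pos: [0.5812, 0.3707, 0.06]
ee_rot: [[-1.0, -0.031, 0.0], [-0.031, 1.0, 0.001], [-0.0, 0.001, -1.0]]
wrist_force: [-1.2, 4.4, 3.6]
gripper_width: 0.112
```

```bash
python3 -m creep '[[15,0,0,0,0,0,0],[15,0,0,0,0,0,0],[15,0,0,0,0,0,0],[15,0,0,0,0,0,0],[15,0,0,0,0,0,0],[15,0,0,0,0,0,0],[15,0,0,0,0,0,0],[15,0,0,0,0,0,0],[10,0,0,0,0,0,0],[10,0,0,0,0,0,0]]'
python3 -m creep '[[0,0,0,0,0,0,0],[0,0,0,0,0,0,0.25],[0,0,0,0,0,0,0.28],[0,0,0,0,0,0,0.28],[0,0,0,0,0,0,0.28],[0,0,-25,0,0,0,0.28],[0,0,-25,0,0,0,0.28],[0,0,-25,0,0,0,0.28],[0,0,-25,0,0,0,0.3],[0,0,-25,0,0,0,0.5]]'
python3 -c "
from h import *
st()
plan([(.47,.15,.19,181.5,8,.5),(.47,.03,.19,181.5,2,.5)])"
```

```text
time_s: 16.55
tcp_pos: [0.4425, 0.3691, 0.06]
ee_rot: [[-1.0, -0.031, 0.004], [-0.031, 1.0, 0.007], [-0.005, 0.007, -1.0]]
wrist_force: [1.4, 9.3, -0.4]
gripper_width: 0.111
time_s: 17.8
tcp_pos: [0.4413, 0.3653, 0.1852]
ee_rot: [[-1.0, -0.03, -0.0], [-0.03, 1.0, -0.001], [0.0, -0.001, -1.0]]
wrist_force: [0.1, 0.2, 0.3]
gripper_width: 0.349
t 17.8 tcp [0.4413 0.3653 0.1852] w 0.349 F [0.1 0.2 0.3]
[[-1.0, -0.03, -0.0], [-0.03, 1.0, -0.001], [0.0, -0.001, -1.0]] [ 55.8  18.7 -10.2  -0.  -61.1 -54.1]
python3 -m creep '[[-3,-27,-1,0,0,0,0.5],[-3,-27,0,0,0,0,0.5],[-2,-27,-1,0,0,0,0.5],[-3,-27,0,0,0,0,0.5],[-3,-27,-1,0,0,0,0.5],[-3,-27,-1,0,0,0,0.5],[-3,-27,0,0,0,0,0.5],[-2,-27,-1,0,0,0,0.5],[2,-60,0,0,0,0,0.5],[1,-60,0,0,0,0,0.5]]'
end [0.4702 0.03   0.1902] 181.69872107244163
```

```bash
python3 -m creep '[[3,-27,-1,0,0,0,0.5],[3,-27,0,0,0,0,0.5],[3,-27,0,0,0,0,0.5],[3,-27,0,0,0,0,0.5],[3,-27,0,0,0,0,0.5],[3,-27,0,0,0,0,0.5],[3,-27,0,0,0,0,0.37],[0,0,0,0,0,0,0.37],[0,0,0,0,0,0,0.37],[0,0,0,0,0,0,0.37]]'
python3 - <<'E'
from h import *
c=shot('top','t4'); cv2.imwrite('pics/t4c.png',cv2.resize(c['color'][150:310,200:520],None,fx=2.5,fy=2.5,interpolation=cv2.INTER_CUBIC))
d=shot('scene','s4'); cv2.imwrite('pics/s4c.png',cv2.resize(d['color'][150:420,190:510],None,fx=2.2,fy=2.2,interpolation=cv2.INTER_CUBIC))
E
```

```text
time_s: 19.05
tcp_pos: [0.4263, 0.1768, 0.1856]
ee_rot: [[-1.0, -0.031, 0.0], [-0.031, 1.0, 0.0], [-0.0, 0.0, -1.0]]
wrist_force: [-0.0, 0.1, -1.6]
gripper_width: 0.372
```

View pics/t4c.png

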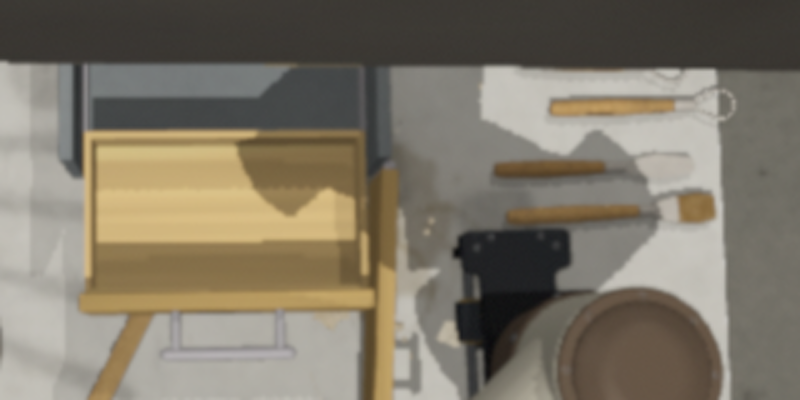

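View pics/s4c.png

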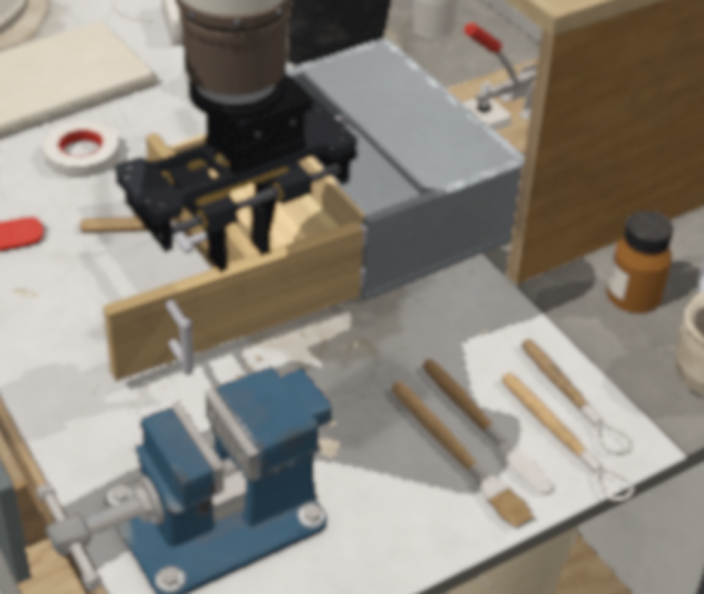

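Run:
```python
from h import *
t=capture('top'); s=capture('scene')
T=lambda u,v,z: world(t,[200+u/2.5,150+v/2.5],z)
S=lambda u,v,z: world(s,[190+u/2.2,150+v/2.2],z)
def seg(n,a,b): d=b-a; print(n,'a',a.round(4),'b',b.round(4),'mid',((a+b)/2).round(4),'len',round(np.hypot(*d[:2]),4),'yaw',round(np.degrees(np.arctan2(d[1],d[0])),1))
seg('back rim',T(362,137,.072),T(92,139,.072))
seg('front panel back edge top',T(374,292,.094),T(82,296,.094)); seg('panel front top',T(374,308,.094),T(82,310,.094))
seg('floor back',T(355,144,.025),T(98,144,.025))
seg('side in right',T(362,280,.072),T(360,137,.072)); seg('side in left',T(92,280,.072),T(92,140,.072))
seg('bar',T(293,353,.083),T(162,354,.083))
seg('brush',T(715,207,.008),T(506,216,.008));seg('spat',T(694,164,.008),T(494,170,.008));seg('loop1',T(735,104,.008),T(549,107,.008))
seg('brush S',S(520,520,.008),S(396,386,.008));seg('spat S',S(546,489,.008),S(428,363,.008))
seg('loop1 S',S(630,492,.008),S(507,376,.008)); seg('loop2 S',S(627,450,.008),S(527,343,.008))
for n in ('tray','drawer_handle','loop_tool_a','spatula','slip_brush'):
    for c,cam in ((t,'top'),(s,'scene')):
        print(n,cam,[(round(d['p'],2),world(c,d['xy'],.008 if n[0]!='d' and n[0]!='t' else .078).round(3)) for d in find_in(cam,n) if d['p']>.4])
```

```text
back rim a [0.6244 0.257  0.072 ] b [0.6215 0.4828 0.072 ] mid [0.623  0.3699 0.072 ] len 0.2259 yaw 90.7
front panel back edge top a [0.4925 0.2512 0.094 ] b [0.4898 0.4873 0.094 ] mid [0.4912 0.3692 0.094 ] len 0.2362 yaw 90.7
panel front top a [0.4795 0.2513 0.094 ] b [0.4786 0.4872 0.094 ] mid [0.479  0.3693 0.094 ] len 0.2359 yaw 90.2
floor back a [0.6264 0.2578 0.025 ] b [0.6252 0.4818 0.025 ] mid [0.6258 0.3698 0.025 ] len 0.2239 yaw 90.3
side in right a [0.5038 0.2584 0.072 ] b [0.6244 0.2587 0.072 ] mid [0.5641 0.2585 0.072 ] len 0.1207 yaw 0.1
side in left a [0.5042 0.4814 0.072 ] b [0.6207 0.4828 0.072 ] mid [0.5624 0.4821 0.072 ] len 0.1165 yaw 0.7
bar a [0.4435 0.317  0.083 ] b [0.4433 0.4234 0.083 ] mid [0.4434 0.3702 0.083 ] len 0.1064 yaw 90.1
brush a [ 0.5733 -0.0717  0.008 ] b [0.5649 0.1211 0.008 ] mid [0.5691 0.0247 0.008 ] len 0.193 yaw 92.5
spat a [ 0.6127 -0.0537  0.008 ] b [0.6063 0.131  0.008 ] mid [0.6095 0.0386 0.008 ] len 0.1849 yaw 92.0
loop1 a [ 0.6685 -0.0949  0.008 ] b [0.6642 0.0791 0.008 ] mid [ 0.6663 -0.0079  0.008 ] len 0.1741 yaw 91.4
brush S a [
[... 302 characters left out ...]
689 yaw 93.9
loop2 S a [ 0.7029 -0.0545  0.008 ] b [0.7062 0.1014 0.008 ] mid [0.7045 0.0235 0.008 ] len 0.1559 yaw 88.8
tray top [(0.86, array([0.545, 0.372, 0.078]))]
tray scene []
drawer_handle top [(0.64, array([0.549, 0.381, 0.078]))]
drawer_handle scene [(0.81, array([0.552, 0.314, 0.078]))]
loop_tool_a top [(0.94, array([0.663, 0.018, 0.008]))]
loop_tool_a scene [(0.93, array([0.71 , 0.039, 0.008])), (0.69, array([0.663, 0.009, 0.008])), (0.51, array([0.568, 0.012, 0.008]))]
spatula top [(0.78, array([0.614, 0.031, 0.008]))]
spatula scene [(0.88, array([0.607, 0.031, 0.008]))]
slip_brush top [(0.83, array([0.562, 0.004, 0.008]))]
slip_brush scene [(0.79, array([0.568, 0.008, 0.008]))]
```

Loop tool 1 has been knocked ~35 mm toward the bench edge; all four tools are measured now. Brush first.

Run:
```python
from h import *
plan([(.567,.029,.15,182.5,6,.37),(.567,.029,.06,182.5,4,.37),(.567,.029,.003,182.5,4,.37),(.567,.029,.003,182.5,6,0),
(.567,.029,.16,182.5,7,0),(.567,.029,.16,182.5,3,0),(.545,.375,.16,180.5,10,0),(.534,.375,.16,180.5,2,0),(.534,.375,.044,180.5,6,0),(.534,.375,.044,180.5,2,0)])
```

```text
python3 -m creep '[[-23,-25,6,0,0,0,0.37],[-22,-25,6,0,0,0,0.37],[-23,-26,6,0,0,0,0.37],[-23,-25,6,0,0,-1,0.37],[-22,-26,6,0,0,0,0.37],[-23,-25,6,0,0,0,0.37],[0,0,22,0,0,0,0.37],[0,0,23,0,0,0,0.37],[0,0,22,0,0,0,0.37],[0,0,23,0,0,0,0.37]]'
python3 -m creep '[[0,0,14,0,0,0,0.37],[0,0,14,0,0,0,0.37],[0,0,14,0,0,0,0.37],[0,0,15,0,0,0,0.37],[0,0,0,0,0,0,0],[0,0,0,0,0,0,0],[0,0,0,0,0,0,0],[0,0,0,0,0,0,0],[0,0,0,0,0,0,0],[0,0,0,0,0,0,0]]'
python3 -m creep '[[0,0,-22,0,0,0,0],[0,0,-23,0,0,0,0],[0,0,-22,0,0,0,0],[0,0,-23,0,0,0,0],[0,0,-22,0,0,0,0],[0,0,-23,0,0,0,0],[0,0,-22,0,0,0,0],[0,0,0,0,0,0,0],[0,0,0,0,0,0,0],[0,0,0,0,0,0,0]]'
python3 -m creep '[[1,35,0,0,0,0,0],[0,34,0,0,0,0,0],[1,35,0,0,0,1,0],[1,35,0,0,0,0,0],[1,34,0,0,0,0,0],[1,35,0,0,0,0,0],[2,34,0,0,0,1,0],[1,35,0,0,0,0,0],[2,35,0,0,0,0,0],[2,34,0,0,0,0,0]]'
python3 -m creep '[[6,0,0,0,0,0,0],[5,0,0,0,0,0,0],[0,0,19,0,0,0,0],[0,0,20,0,0,0,0],[0,0,19,0,0,0,0],[0,0,19,0,0,0,0],[0,0,19,0,0,0,0],[0,0,20,0,0,0,0],[0,0,0,0,0,0,0],[0,0,0,0,0,0,0]]'
end [0.5341 0.3746 0.0436] 180.7182796126023
```

```bash
python3 -m creep '[[-23,-25,6,0,0,0,0.37],[-22,-25,6,0,0,0,0.37],[-23,-26,6,0,0,0,0.37],[-23,-25,6,0,0,-1,0.37],[-22,-26,6,0,0,0,0.37],[-23,-25,6,0,0,0,0.37],[0,0,22,0,0,0,0.37],[0,0,23,0,0,0,0.37],[0,0,22,0,0,0,0.37],[0,0,23,0,0,0,0.37]]'
python3 -m creep '[[0,0,14,0,0,0,0.37],[0,0,14,0,0,0,0.37],[0,0,14,0,0,0,0.37],[0,0,15,0,0,0,0.37],[0,0,0,0,0,0,0],[0,0,0,0,0,0,0],[0,0,0,0,0,0,0],[0,0,0,0,0,0,0],[0,0,0,0,0,0,0],[0,0,0,0,0,0,0]]'
python3 -m creep '[[0,0,-22,0,0,0,0],[0,0,-23,0,0,0,0],[0,0,-22,0,0,0,0],[0,0,-23,0,0,0,0],[0,0,-22,0,0,0,0],[0,0,-23,0,0,0,0],[0,0,-22,0,0,0,0],[0,0,0,0,0,0,0],[0,0,0,0,0,0,0],[0,0,0,0,0,0,0]]'
```

```text
time_s: 21.0
tcp_pos: [0.5676, 0.0291, 0.0589]
ee_rot: [[-0.999, -0.047, 0.0], [-0.047, 0.999, -0.0], [-0.0, -0.0, -1.0]]
wrist_force: [0.4, 0.3, 0.5]
gripper_width: 0.368
time_s: 22.25
tcp_pos: [0.5675, 0.0292, 0.0028]
ee_rot: [[-0.999, -0.048, 0.0], [-0.048, 0.999, 0.0], [-0.0, 0.0, -1.0]]
wrist_force: [-0.5, -0.5, 1.2]
gripper_width: 0.15
time_s: 23.5
tcp_pos: [0.5667, 0.029, 0.1582]
ee_rot: [[-0.999, -0.047, -0.003], [-0.047, 0.999, -0.001], [0.003, -0.0, -1.0]]
wrist_force: [0.2, 1.0, -0.1]
gripper_width: 0.146
```

```bash
python3 -m creep '[[1,35,0,0,0,0,0],[0,34,0,0,0,0,0],[1,35,0,0,0,1,0],[1,35,0,0,0,0,0],[1,34,0,0,0,0,0],[1,35,0,0,0,0,0],[2,34,0,0,0,1,0],[1,35,0,0,0,0,0],[2,35,0,0,0,0,0],[2,34,0,0,0,0,0]]'
python3 -m creep '[[6,0,0,0,0,0,0],[5,0,0,0,0,0,0],[0,0,19,0,0,0,0],[0,0,20,0,0,0,0],[0,0,19,0,0,0,0],[0,0,19,0,0,0,0],[0,0,19,0,0,0,0],[0,0,20,0,0,0,0],[0,0,0,0,0,0,0],[0,0,0,0,0,0,0]]'
python3 - <<'E'
from h import *
c=shot('scene','s5'); cv2.imwrite('pics/s5c.png',cv2.resize(c['color'][150:420,190:510],None,fx=2.2,fy=2.2))
st()
E
```

```text
time_s: 24.75
tcp_pos: [0.5446, 0.3756, 0.1582]
ee_rot: [[-1.0, -0.013, -0.001], [-0.013, 1.0, -0.001], [0.001, -0.001, -1.0]]
wrist_force: [0.2, 0.7, -0.3]
gripper_width: 0.15
time_s: 26.0
tcp_pos: [0.5346, 0.3743, 0.0444]
ee_rot: [[-1.0, -0.012, 0.001], [-0.012, 1.0, 0.001], [-0.001, 0.001, -1.0]]
wrist_force: [1.0, 0.9, 0.0]
gripper_width: 0.146
t 26.05 tcp [0.5347 0.3747 0.0448] w 0.146 F [ 0.3  0.1 -0.4]
[[-1.0, -0.012, 0.002], [-0.012, 1.0, 0.001], [-0.002, 0.001, -1.0]] [ 49.2  33.9  -7.3   0.  -48.6 -48.5]
```

View pics/s5c.png

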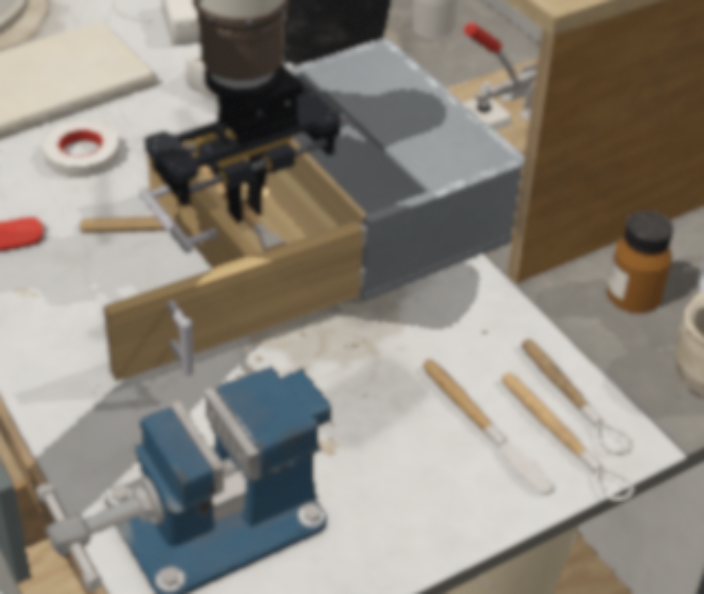

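The brush is inside the tray (head at (270,240)), other tools unmoved. Release and fetch the spatula.

```bash
python3 -m creep '[[0,0,5,0,0,0,0],[0,0,4,0,0,0,0],[0,0,0,0,0,0,0.3],[0,0,0,0,0,0,0.35],[0,0,0,0,0,0,0.35],[0,0,-25,0,0,0,0.35],[0,0,-25,0,0,0,0.37],[0,0,-25,0,0,0,0.37],[0,0,-25,0,0,0,0.37],[0,0,-25,0,0,0,0.37]]'
python3 - <<'E'
from h import *
st()
plan([(.608,.0455,.155,182,10,.37),(.608,.0455,.003,182,7,.37),(.608,.0455,.003,182,5,0),(.608,.0455,.003,182,1,0),(.608,.0455,.16,182,7,0),
(.595,.378,.16,180.5,10,0),(.588,.378,.16,180.5,2,0),(.588,.378,.046,180.5,6,0),(.588,.378,.046,180.5,2,0)])
E
```

```text
time_s: 27.3
tcp_pos: [0.534, 0.3746, 0.1606]
ee_rot: [[-1.0, -0.013, 0.0], [-0.013, 1.0, 0.0], [-0.0, 0.0, -1.0]]
wrist_force: [0.2, 0.7, -0.4]
gripper_width: 0.368
t 27.3 tcp [0.534  0.3746 0.1606] w 0.368 F [ 0.2  0.7 -0.4]
[[-1.0, -0.013, 0.0], [-0.013, 1.0, 0.0], [-0.0, 0.0, -1.0]] [ 49.2  27.3  -0.4  -0.  -62.3 -48.5]
python3 -m creep '[[-7,-33,1,0,0,0,0.37],[-7,-33,0,0,0,0,0.37],[-7,-33,1,0,0,0,0.37],[-7,-33,0,0,0,-1,0.37],[-6,-33,1,0,0,0,0.37],[-7,-33,0,0,0,0,0.37],[-6,-33,1,0,0,0,0.37],[-7,-33,0,0,0,0,0.37],[-6,-34,1,0,0,0,0.37],[-6,-33,1,0,0,0,0.37]]'
python3 -m creep '[[0,0,22,0,0,0,0.37],[0,0,21,0,0,0,0.37],[0,0,22,0,0,0,0.37],[0,0,22,0,0,0,0.37],[0,0,21,0,0,0,0.37],[0,0,22,0,0,0,0.37],[0,0,22,0,0,0,0.37],[0,0,0,0,0,0,0],[0,0,0,0,0,0,0],[0,0,0,0,0,0,0]]'
python3 -m creep '[[0,0,0,0,0,0,0],[0,0,0,0,0,0,0],[0,0,0,0,0,0,0],[0,0,-22,0,0,0,0],[0,0,-23,0,0,0,0],[0,0,-22,0,0,0,0],[0,0,-23,0,0,0,0],[0,0,-22,0,0,0,0],[0,0,-23,0,0,0,0],[0,0,-22,0,0,0,0]]'
python3 -m creep '[[0,33,0,0,0,0,0],[1,34,0,0,0,0,0],[0,33,0,0,0,0,0],[0,33,0,0,0,0,0],[0,34,0,0,0,1,0],[1,33,0,0,0,0,0],[1,33,0,0,0,0,0],[1,33,0,0,0,0,0],[1,34,0,0,0,0,0],[1,33,0,0,0,0,0]]'
python3 -m creep '[[3,0,0,0,0,0,0],[4,0,0,0,0,0,0],[0,0,19,0,0,0,0],[0,0,19,0,0,0,0],[0,0,19,0,0,0,0],[0,0,19,0,0,0,0],[0,0,19,0,0,0,0],[0,0,19,0,0,0,0],[0,0,0,0,0,0,0],[0,0,0,0,0,0,0]]'
end [0.5875 0.3779 0.0456] 180.72145430970994
```

```bash
python3 -m creep '[[-7,-33,1,0,0,0,0.37],[-7,-33,0,0,0,0,0.37],[-7,-33,1,0,0,0,0.37],[-7,-33,0,0,0,-1,0.37],[-6,-33,1,0,0,0,0.37],[-7,-33,0,0,0,0,0.37],[-6,-33,1,0,0,0,0.37],[-7,-33,0,0,0,0,0.37],[-6,-34,1,0,0,0,0.37],[-6,-33,1,0,0,0,0.37]]'
python3 -m creep '[[0,0,22,0,0,0,0.37],[0,0,21,0,0,0,0.37],[0,0,22,0,0,0,0.37],[0,0,22,0,0,0,0.37],[0,0,21,0,0,0,0.37],[0,0,22,0,0,0,0.37],[0,0,22,0,0,0,0.37],[0,0,0,0,0,0,0],[0,0,0,0,0,0,0],[0,0,0,0,0,0,0]]'
python3 -m creep '[[0,0,0,0,0,0,0],[0,0,0,0,0,0,0],[0,0,0,0,0,0,0],[0,0,-22,0,0,0,0],[0,0,-23,0,0,0,0],[0,0,-22,0,0,0,0],[0,0,-23,0,0,0,0],[0,0,-22,0,0,0,0],[0,0,-23,0,0,0,0],[0,0,-22,0,0,0,0]]'
python3 -c "
from h import *
for cam in ('scene','top'):
  c=shot(cam,cam+'6')
  for n in ('slip_brush','spatula','loop_tool_a'): print(cam,n,[(round(d['p'],2),world(c,d['xy'],.008).round(3)[:2].tolist()) for d in find_in(cam,n) if d['p']>.3])"
```

```text
time_s: 28.55
tcp_pos: [0.6078, 0.044, 0.1538]
ee_rot: [[-1.0, -0.03, 0.0], [-0.03, 1.0, 0.0], [-0.0, 0.0, -1.0]]
wrist_force: [0.7, 0.2, -0.8]
gripper_width: 0.369
time_s: 29.8
tcp_pos: [0.6077, 0.0452, 0.0018]
ee_rot: [[-1.0, -0.03, 0.0], [-0.03, 1.0, 0.0], [-0.0, 0.0, -1.0]]
wrist_force: [0.2, -0.7, 0.4]
gripper_width: 0.139
time_s: 31.05
tcp_pos: [0.6074, 0.0451, 0.1591]
ee_rot: [[-1.0, -0.03, -0.0], [-0.03, 1.0, 0.0], [0.0, 0.0, -1.0]]
wrist_force: [0.5, -0.2, -0.4]
gripper_width: 0.134
scene slip_brush [(0.5, [0.544, 0.433])]
scene spatula [(0.66, [0.727, 0.107]), (0.51, [0.705, 0.049]), (0.4, [0.58, 0.447])]
scene loop_tool_a [(0.92, [0.709, 0.04]), (0.71, [0.443, 0.599]), (0.67, [0.573, 0.457]), (0.61, [0.664, 0.006])]
top slip_brush [(0.73, [0.533, 0.352])]
top spatula []
top loop_tool_a [(0.36, [0.44, 0.463])]
```

```bash
python3 -m creep '[[0,33,0,0,0,0,0],[1,34,0,0,0,0,0],[0,33,0,0,0,0,0],[0,33,0,0,0,0,0],[0,34,0,0,0,1,0],[1,33,0,0,0,0,0],[1,33,0,0,0,0,0],[1,33,0,0,0,0,0],[1,34,0,0,0,0,0],[1,33,0,0,0,0,0]]'
python3 -m creep '[[3,0,0,0,0,0,0],[4,0,0,0,0,0,0],[0,0,19,0,0,0,0],[0,0,19,0,0,0,0],[0,0,19,0,0,0,0],[0,0,19,0,0,0,0],[0,0,19,0,0,0,0],[0,0,19,0,0,0,0],[0,0,0,0,0,0,0],[0,0,0,0,0,0,0]]'
python3 -m creep '[[0,0,0,0,0,0,0.3],[0,0,0,0,0,0,0.35],[0,0,0,0,0,0,0.35],[0,0,0,0,0,0,0.35],[0,0,0,0,0,0,0.35],[0,0,-25,0,0,0,0.35],[0,0,-25,0,0,0,0.35],[0,0,-25,0,0,0,0.35],[0,0,-25,0,0,0,0.35],[0,0,-15,0,0,0,0.3]]'
python3 - <<'E'
from h import *
st()
d=shot('scene','s7'); cv2.imwrite('pics/s7c.png',cv2.resize(d['color'][280:380,390:490],None,fx=6,fy=6,interpolation=cv2.INTER_CUBIC))
E
```

```text
time_s: 32.7
tcp_pos: [0.5942, 0.3789, 0.1573]
ee_rot: [[-1.0, -0.013, -0.001], [-0.013, 1.0, -0.001], [0.001, -0.001, -1.0]]
wrist_force: [0.1, -0.2, -0.5]
gripper_width: 0.137
time_s: 33.95
tcp_pos: [0.588, 0.3783, 0.045]
ee_rot: [[-1.0, -0.013, 0.001], [-0.013, 1.0, 0.0], [-0.001, 0.0, -1.0]]
wrist_force: [0.5, 0.1, -0.6]
gripper_width: 0.139
time_s: 35.2
tcp_pos: [0.5879, 0.3782, 0.1611]
ee_rot: [[-1.0, -0.013, 0.001], [-0.013, 1.0, 0.001], [-0.001, 0.001, -1.0]]
wrist_force: [0.5, 0.1, 0.1]
gripper_width: 0.314
t 35.2 tcp [0.5879 0.3782 0.1611] w 0.314 F [0.5 0.1 0.1]
[[-1.0, -0.013, 0.001], [-0.013, 1.0, 0.001], [-0.001, 0.001, -1.0]] [ 46.   31.6   7.2   0.  -65.5 -45.3]
```

View pics/s7c.png

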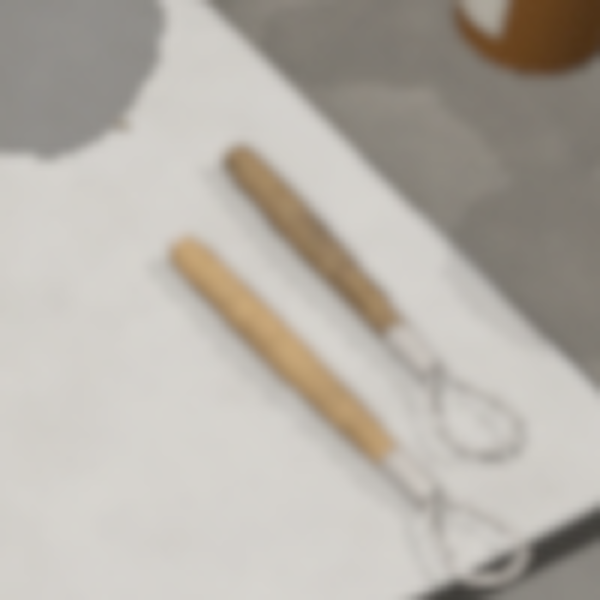

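Run:
```python
from h import *
s=capture('scene')
S=lambda u,v: world(s,[390+u/6,280+v/6],.008)
for n,a,b,e in (('l1',(180,250),(392,455),(510,578)),('l2',(238,158),(393,328),(508,455))):
    A,B,E=S(*a),S(*b),S(*e); d=A-E; print(n,A.round(4),B.round(4),E.round(4),'mid',((A+E)/2).round(4),'len',np.hypot(*d[:2]).round(3),'yaw handle',np.degrees(np.arctan2(*(A-B)[1::-1])).round(1))
    p=B+(A-B)*.25; print(p.round(4))
plan([(.650,.12,.155,182,8,.30),(.667,-.002,.155,182.5,4,.3)])
```

```text
l1 [0.66   0.0736 0.008 ] [ 0.6661 -0.0374  0.008 ] [ 0.6668 -0.0974  0.008 ] mid [ 0.6634 -0.0119  0.008 ] len 0.171 yaw handle 93.1
[ 0.6646 -0.0097  0.008 ]
l2 [0.7056 0.1002 0.008 ] [0.7025 0.0074 0.008 ] [ 0.7001 -0.0567  0.008 ] mid [0.7028 0.0217 0.008 ] len 0.157 yaw handle 88.1
[0.7032 0.0306 0.008 ]
python3 -m creep '[[-7,-32,1,0,0,0,0.3],[-8,-33,1,0,0,0,0.3],[-7,-32,0,0,0,0,0.3],[-7,-33,1,0,0,-1,0.3],[-7,-32,1,0,0,0,0.3],[-7,-33,1,0,0,0,0.3],[-6,-32,1,0,0,0,0.3],[-7,-33,1,0,0,0,0.3],[-3,-31,0,0,0,0,0.3],[-4,-30,0,0,0,0,0.3]]'
python3 -m creep '[[-3,-31,0,0,0,-1,0.3],[-3,-30,0,0,0,0,0.3],[0,0,0,0,0,0,0.3],[0,0,0,0,0,0,0.3],[0,0,0,0,0,0,0.3],[0,0,0,0,0,0,0.3],[0,0,0,0,0,0,0.3],[0,0,0,0,0,0,0.3],[0,0,0,0,0,0,0.3],[0,0,0,0,0,0,0.3]]'
end [ 0.6671 -0.0017  0.1546] 182.73109135087066
```

```bash
python3 -m creep '[[-7,-32,1,0,0,0,0.3],[-8,-33,1,0,0,0,0.3],[-7,-32,0,0,0,0,0.3],[-7,-33,1,0,0,-1,0.3],[-7,-32,1,0,0,0,0.3],[-7,-33,1,0,0,0,0.3],[-6,-32,1,0,0,0,0.3],[-7,-33,1,0,0,0,0.3],[-3,-31,0,0,0,0,0.3],[-3,-31,0,0,0,0,0.3]]'
python3 -m creep '[[-3,-32,0,0,0,-1,0.3],[-2,-32,0,0,0,0,0.3],[0,0,22,0,0,0,0.3],[0,0,22,0,0,0,0.3],[0,0,22,0,0,0,0.3],[0,0,22,0,0,0,0.3],[0,0,22,0,0,0,0.3],[0,0,0,0,0,0,0.3],[0,0,0,0,0,0,0.3],[0,0,0,0,0,0,0.3]]'
python3 -c "
from h import *
st(); plan([(.6655,-.005,.003,182.7,3,.3),(.6655,-.005,.003,182.7,5,0),(.6655,-.005,.003,182.7,2,0)])
d=shot('scene','s8'); cv2.imwrite('pics/s8c.png',cv2.resize(d['color'][270:390,390:490],None,fx=5,fy=5,interpolation=cv2.INTER_CUBIC))"
```

```text
time_s: 36.55
tcp_pos: [0.6563, 0.0562, 0.1509]
ee_rot: [[-1.0, -0.03, -0.003], [-0.03, 1.0, -0.0], [0.003, -0.0, -1.0]]
wrist_force: [-0.0, -0.2, -0.5]
gripper_width: 0.301
time_s: 37.8
tcp_pos: [0.6651, -0.0063, 0.0436]
ee_rot: [[-0.999, -0.048, 0.002], [-0.048, 0.999, 0.0], [-0.002, 0.0, -1.0]]
wrist_force: [0.2, 0.2, -0.9]
gripper_width: 0.302
t 37.8 tcp [ 0.6651 -0.0063  0.0436] w 0.302 F [ 0.2  0.2 -0.9]
[[-0.999, -0.048, 0.002], [-0.048, 0.999, 0.0], [-0.002, 0.0, -1.0]] [ 13.4  35.   -5.4   0.  -49.5 -10.6]
python3 -m creep '[[0,0,14,0,0,0,0.3],[0,1,13,0,0,0,0.3],[0,0,14,0,0,0,0.3],[0,0,0,0,0,0,0],[0,0,0,0,0,0,0],[0,0,0,0,0,0,0],[0,0,0,0,0,0,0],[0,0,0,0,0,0,0],[0,0,0,0,0,0,0],[0,0,0,0,0,0,0]]'
end [ 0.665  -0.0053  0.0026] 182.72883636362945
```

View pics/s8c.png

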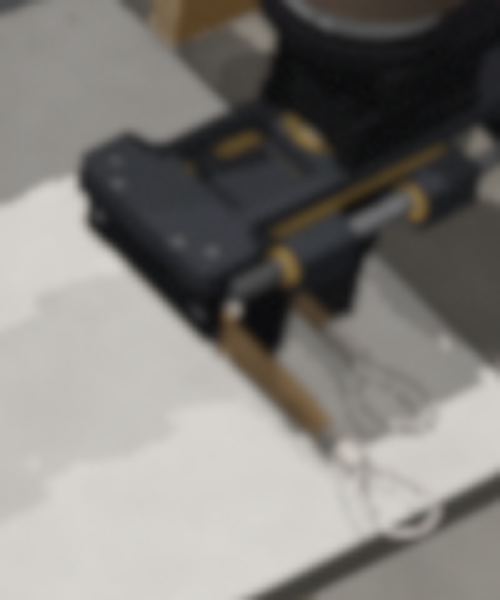

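The fingers straddle loop tool 1's handle (about (270,370) in the crop). Lower and grip.

```bash
python3 -m creep '[[0,0,14,0,0,0,0.3],[0,1,13,0,0,0,0.3],[0,0,14,0,0,0,0.3],[0,0,0,0,0,0,0],[0,0,0,0,0,0,0],[0,0,0,0,0,0,0],[0,0,0,0,0,0,0],[0,0,0,0,0,0,0],[0,0,0,0,0,0,0],[0,0,0,0,0,0,0]]'
python3 -m creep '[[0,0,-22,0,0,0,0],[0,0,-23,0,0,0,0],[0,0,-22,0,0,0,0],[0,0,-23,0,0,0,0],[0,0,-22,0,0,0,0],[0,0,-23,0,0,0,0],[0,0,-22,0,0,0,0],[0,0,0,0,0,0,0],[0,0,0,0,0,0,0],[0,0,0,0,0,0,0]]'
python3 -c "
from h import *
st(); plan([(.58,.29,.16,180.5,10,0),(.560,.3745,.16,180.5,4,0),(.56,.3745,.048,180.5,6,0)])"
```

```text
time_s: 39.1
tcp_pos: [0.6644, -0.0054, 0.0016]
ee_rot: [[-0.999, -0.047, 0.0], [-0.047, 0.999, 0.0], [-0.0, 0.0, -1.0]]
wrist_force: [-0.3, 0.2, -0.3]
gripper_width: 0.15
time_s: 40.35
tcp_pos: [0.6636, -0.0055, 0.157]
ee_rot: [[-0.999, -0.047, -0.003], [-0.047, 0.999, -0.0], [0.003, -0.0, -1.0]]
wrist_force: [-0.1, -0.2, -0.8]
gripper_width: 0.149
t 40.35 tcp [ 0.6636 -0.0055  0.157 ] w 0.149 F [-0.1 -0.2 -0.8]
[[-0.999, -0.047, -0.003], [-0.047, 0.999, -0.0], [0.003, -0.0, -1.0]] [ 13.4  28.6   1.3  -0.  -62.9 -10.7]
python3 -m creep '[[7,30,0,0,0,0,0],[7,30,-1,0,0,0,0],[7,30,0,0,0,1,0],[7,30,0,0,0,0,0],[8,29,0,0,0,0,0],[7,30,-1,0,0,0,0],[8,30,0,0,0,1,0],[8,30,0,0,0,0,0],[8,29,-1,0,0,0,0],[8,30,0,0,0,0,0]]'
python3 -m creep '[[5,21,0,0,0,0,0],[4,21,0,0,0,0,0],[5,21,0,0,0,0,0],[5,22,0,0,0,0,0],[0,0,19,0,0,0,0],[0,0,18,0,0,0,0],[0,0,19,0,0,0,0],[0,0,19,0,0,0,0],[0,0,18,0,0,0,0],[0,0,19,0,0,0,0]]'
end [0.5597 0.3749 0.048 ] 180.70721952808663
```

```bash
python3 -m creep '[[7,30,0,0,0,0,0],[7,30,-1,0,0,0,0],[7,30,0,0,0,1,0],[7,30,0,0,0,0,0],[8,29,0,0,0,0,0],[7,30,-1,0,0,0,0],[8,30,0,0,0,1,0],[8,30,0,0,0,0,0],[8,29,-1,0,0,0,0],[8,30,0,0,0,0,0]]'
python3 -m creep '[[5,21,0,0,0,0,0],[4,21,0,0,0,0,0],[5,21,0,0,0,0,0],[5,22,0,0,0,0,0],[0,0,19,0,0,0,0],[0,0,18,0,0,0,0],[0,0,19,0,0,0,0],[0,0,19,0,0,0,0],[0,0,18,0,0,0,0],[0,0,19,0,0,0,0]]'
python3 -m creep '[[0,0,0,0,0,0,0],[0,0,0,0,0,0,0.25],[0,0,0,0,0,0,0.3],[0,0,0,0,0,0,0.3],[0,0,0,0,0,0,0.3],[0,0,-25,0,0,0,0.3],[0,0,-25,0,0,0,0.3],[0,0,-25,0,0,0,0.35],[0,0,-25,0,0,0,0.35],[0,0,-15,0,0,0,0.35]]'
python3 -c "
from h import *
st(); plan([(.60,.29,.16,179,4,.35),(.704,.0285,.16,178,10,.35),(.704,.0285,.06,178,4,.35),(.704,.0285,.06,178,2,.35)])"
```

```text
time_s: 41.6
tcp_pos: [0.5798, 0.2909, 0.1605]
ee_rot: [[-1.0, -0.013, -0.001], [-0.013, 1.0, -0.001], [0.001, -0.001, -1.0]]
wrist_force: [0.3, 0.3, -1.3]
gripper_width: 0.151
time_s: 42.85
tcp_pos: [0.5605, 0.375, 0.0484]
ee_rot: [[-1.0, -0.012, 0.0], [-0.012, 1.0, -0.0], [-0.0, -0.0, -1.0]]
wrist_force: [0.1, -0.0, -0.4]
gripper_width: 0.152
time_s: 44.1
tcp_pos: [0.5608, 0.3753, 0.1663]
ee_rot: [[-1.0, -0.013, 0.002], [-0.013, 1.0, 0.002], [-0.002, 0.002, -1.0]]
wrist_force: [-0.5, 0.9, 0.1]
gripper_width: 0.349
t 44.1 tcp [0.5608 0.3753 0.1663] w 0.349 F [-0.5  0.9  0.1]
[[-1.0, -0.013, 0.002], [-0.013, 1.0, 0.002], [-0.002, 0.002, -1.0]] [ 47.5  29.    3.5   0.  -64.3 -46.8]
python3 -m creep '[[-10,-21,2,0,0,0,0.35],[-9,-22,1,0,0,1,0.35],[-10,-21,2,0,0,0,0.35],[-10,-21,1,0,0,1,0.35],[-11,-26,0,0,0,0,0.35],[-11,-26,0,0,0,0,0.35],[-11,-26,0,0,0,0,0.35],[-11,-26,0,0,0,0,0.35],[-11,-26,0,0,0,0,0.35],[-11,-26,0,0,0,0,0.35]]'
python3 -m creep '[[-11,-26,0,0,0,1,0.35],[-11,-25,0,0,0,0,0.35],[-12,-26,0,0,0,0,0.35],[-11,-26,0,0,0,0,0.35],[0,0,25,0,0,0,0.35],[0,0,25,0,0,0,0.35],[0,0,25,0,0,0,0.35],[0,0,25,0,0,0,0.35],[0,0,0,0,0,0,0.35],[0,0,0,0,0,0,0.35]]'
end [0.7039 0.0285 0.0603] 177.72470999797014
```

```bash
python3 -c "
from h import *
d=capture('scene'); print([(round(q['p'],2),world(d,q['xy'],.008).round(3)[:2].tolist()) for q in find_in('scene','loop_tool_b')]); cv2.imwrite('pics/pre.png',d['color'])"
python3 -m creep '[[-10,-21,2,0,0,0,0.35],[-9,-22,1,0,0,1,0.35],[-10,-21,2,0,0,0,0.35],[-10,-21,1,0,0,1,0.35],[-11,-26,0,0,0,0,0.35],[-11,-26,0,0,0,0,0.35],[-11,-26,0,0,0,0,0.35],[-11,-26,0,0,0,0,0.35],[-11,-26,0,0,0,0,0.35],[-11,-26,0,0,0,0,0.35]]'
python3 -c "
from h import *
a=cv2.imread('pics/pre.png')[280:380,390:490]; c=capture('top')['color'][170:290,220:360]; d=capture('scene')['color'][170:290,240:380]
r=lambda i,h:cv2.resize(i,(int(i.shape[1]*h/i.shape[0]),h),interpolation=cv2.INTER_CUBIC)
cv2.imwrite('pics/m9.png',np.vstack([np.hstack([r(c,300),r(d,300)]),np.pad(r(a,300),((0,0),(0,400),(0,0)))]))"
```

```text
[(0.62, [0.709, 0.046]), (0.53, [0.579, 0.416])]
time_s: 45.45
tcp_pos: [0.6625, 0.1306, 0.1583]
ee_rot: [[-1.0, 0.024, -0.001], [0.024, 1.0, -0.0], [0.001, -0.0, -1.0]]
wrist_force: [-0.3, -0.5, 0.2]
gripper_width: 0.351
```

View pics/m9.png

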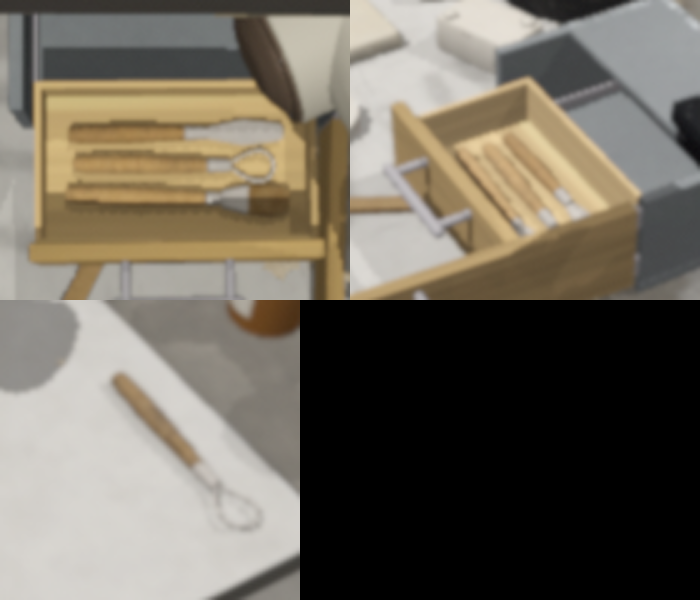

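Three tools lie flat side by side in the tray; the last loop tool is undisturbed at its place. Fetch it.

```bash
python3 -m creep '[[-11,-26,0,0,0,1,0.35],[-11,-25,0,0,0,0,0.35],[-11,-26,0,0,0,0,0.35],[-9,-25,0,0,0,0,0.35],[0,0,25,0,0,0,0.35],[0,0,25,0,0,0,0.35],[0,0,25,0,0,0,0.35],[0,0,25,0,0,0,0.35],[0,0,0,0,0,0,0.35],[0,0,0,0,0,0,0.35]]'
python3 -c "
from h import *
st(); plan([(.704,.029,.003,178,4,.35),(.704,.029,.003,178,6,0)])"
```

```text
time_s: 46.8
tcp_pos: [0.7014, 0.0292, 0.0596]
ee_rot: [[-0.999, 0.04, 0.002], [0.04, 0.999, -0.0], [-0.002, 0.0, -1.0]]
wrist_force: [0.6, 0.1, 0.4]
gripper_width: 0.357
t 46.8 tcp [0.7014 0.0292 0.0596] w 0.357 F [0.6 0.1 0.4]
[[-0.999, 0.04, 0.002], [0.04, 0.999, -0.0], [-0.002, 0.0, -1.0]] [ 15.6  37.    1.4   0.  -54.3 -17.8]
python3 -m creep '[[-1,0,14,0,0,0,0.35],[0,0,14,0,0,0,0.35],[-1,0,14,0,0,0,0.35],[-1,0,15,0,0,0,0.35],[0,0,0,0,0,0,0],[0,0,0,0,0,0,0],[0,0,0,0,0,0,0],[0,0,0,0,0,0,0],[0,0,0,0,0,0,0],[0,0,0,0,0,0,0]]'
end [0.7044 0.0291 0.0026] 177.72972616157517
```

```bash
python3 -m creep '[[-1,0,14,0,0,0,0.35],[0,0,14,0,0,0,0.35],[-1,0,14,0,0,0,0.35],[-1,0,15,0,0,0,0.35],[0,0,0,0,0,0,0],[0,0,0,0,0,0,0],[0,0,0,0,0,0,0],[0,0,0,0,0,0,0],[0,0,0,0,0,0,0],[0,0,0,0,0,0,0]]'
python3 -m creep '[[0,0,-22,0,0,0,0],[0,0,-23,0,0,0,0],[0,0,-22,0,0,0,0],[0,0,-23,0,0,0,0],[0,0,-22,0,0,0,0],[0,0,-23,0,0,0,0],[0,0,-22,0,0,0,0],[0,0,0,0,0,0,0],[0,0,0,0,0,0,0],[0,0,0,0,0,0,0]]'
python3 -c "
from h import *
st(); plan([(.60,.29,.16,179.5,10,0),(.574,.377,.16,180.5,4,0),(.574,.377,.054,180.5,6,0)])"
```

```text
time_s: 48.05
tcp_pos: [0.7036, 0.0291, 0.0016]
ee_rot: [[-0.999, 0.04, -0.0], [0.04, 0.999, 0.0], [0.0, 0.0, -1.0]]
wrist_force: [0.0, -0.2, -0.4]
gripper_width: 0.145
time_s: 49.3
tcp_pos: [0.7028, 0.029, 0.1569]
ee_rot: [[-0.999, 0.04, -0.003], [0.04, 0.999, -0.0], [0.003, -0.001, -1.0]]
wrist_force: [-0.0, 0.4, -1.4]
gripper_width: 0.144
t 49.3 tcp [0.7028 0.029  0.1569] w 0.144 F [-0.   0.4 -1.4]
[[-0.999, 0.04, -0.003], [0.04, 0.999, -0.0], [0.003, -0.001, -1.0]] [ 15.5  32.3   7.9  -0.  -65.7 -17.8]
python3 -m creep '[[11,26,0,0,0,0,0],[12,25,-1,0,0,0,0],[11,26,0,0,0,-1,0],[11,26,0,0,0,0,0],[11,26,-1,0,0,0,0],[11,26,0,0,0,0,0],[10,25,0,0,0,0,0],[11,26,0,0,0,0,0],[11,26,-1,0,0,-1,0],[11,26,0,0,0,0,0]]'
python3 -m creep '[[6,22,0,0,0,0,0],[7,22,0,0,0,0,0],[6,21,0,0,0,-1,0],[7,22,0,0,0,0,0],[0,0,18,0,0,0,0],[0,0,17,0,0,0,0],[0,0,18,0,0,0,0],[0,0,18,0,0,0,0],[0,0,17,0,0,0,0],[0,0,18,0,0,0,0]]'
end [0.5736 0.3768 0.0539] 180.70958805039112
```

```bash
python3 -m creep '[[11,26,0,0,0,0,0],[12,25,-1,0,0,0,0],[11,26,0,0,0,-1,0],[11,26,0,0,0,0,0],[11,26,-1,0,0,0,0],[11,26,0,0,0,0,0],[10,25,0,0,0,0,0],[11,26,0,0,0,0,0],[11,26,-1,0,0,-1,0],[11,26,0,0,0,0,0]]'
python3 -m creep '[[6,22,0,0,0,0,0],[7,22,0,0,0,0,0],[6,21,0,0,0,-1,0],[7,22,0,0,0,0,0],[0,0,18,0,0,0,0],[0,0,17,0,0,0,0],[0,0,18,0,0,0,0],[0,0,18,0,0,0,0],[0,0,17,0,0,0,0],[0,0,18,0,0,0,0]]'
python3 -m creep '[[0,0,0,0,0,0,0],[0,0,0,0,0,0,0.25],[0,0,0,0,0,0,0.3],[0,0,0,0,0,0,0.3],[0,0,0,0,0,0,0.3],[0,0,-25,0,0,0,0.3],[0,0,-25,0,0,0,0.3],[0,0,-25,0,0,0,0.3],[0,0,-25,0,0,0,0.28],[0,0,-15,0,0,0,0.28]]'
python3 -c "
from h import *
st(); plan([(.44,.17,.17,181,10,.28)])"
```

```text
time_s: 50.55
tcp_pos: [0.5996, 0.2906, 0.1605]
ee_rot: [[-1.0, 0.005, -0.001], [0.005, 1.0, -0.001], [0.001, -0.001, -1.0]]
wrist_force: [0.8, -0.2, 0.2]
gripper_width: 0.145
time_s: 51.8
tcp_pos: [0.5745, 0.3767, 0.0544]
ee_rot: [[-1.0, -0.012, 0.0], [-0.012, 1.0, 0.0], [-0.0, 0.0, -1.0]]
wrist_force: [-0.0, 0.2, -0.4]
gripper_width: 0.144
time_s: 53.05
tcp_pos: [0.5747, 0.3772, 0.1723]
ee_rot: [[-1.0, -0.013, 0.002], [-0.013, 1.0, 0.001], [-0.002, 0.001, -1.0]]
wrist_force: [1.1, -0.2, -0.6]
gripper_width: 0.283
t 53.05 tcp [0.5747 0.3772 0.1723] w 0.283 F [ 1.1 -0.2 -0.6]
[[-1.0, -0.013, 0.002], [-0.013, 1.0, 0.001], [-0.002, 0.001, -1.0]] [ 46.7  30.    6.1   0.  -65.9 -46. ]
python3 -m creep '[[14,-21,0,0,0,0,0.28],[13,-20,0,0,0,0,0.28],[14,-21,1,0,0,0,0.28],[14,-20,0,0,0,0,0.28],[14,-21,0,0,0,0,0.28],[13,-20,0,0,0,0,0.28],[14,-21,1,0,0,0,0.28],[14,-20,0,0,0,0,0.28],[14,-21,0,0,0,0,0.28],[13,-21,0,0,0,0,0.28]]'
end [0.4403 0.1695 0.1703] 180.72498147108035
```

```bash
python3 -m creep '[[14,-21,0,0,0,0,0.28],[13,-20,0,0,0,0,0.28],[14,-21,1,0,0,0,0.28],[14,-20,0,0,0,0,0.28],[14,-21,0,0,0,0,0.28],[13,-20,0,0,0,0,0.28],[14,-21,1,0,0,0,0.28],[14,-20,0,0,0,0,0.28],[14,-21,0,0,0,0,0.28],[13,-21,0,0,0,0,0.28]]'
python3 -c "
from h import *
c=shot('top','t10'); cv2.imwrite('pics/t10c.png',cv2.resize(c['color'][170:310,200:400],None,fx=3.5,fy=3.5,interpolation=cv2.INTER_CUBIC))
st(); plan([(.4433,.369,.15,180.7,6,.28),(.4433,.369,.15,180.7,2,.28),(.4433,.369,.06,180.7,6,.28),(.4433,.369,.06,180.7,6,0)])"
```

```text
time_s: 54.3
tcp_pos: [0.4392, 0.1684, 0.1684]
ee_rot: [[-1.0, -0.013, -0.0], [-0.013, 1.0, -0.0], [0.0, -0.0, -1.0]]
wrist_force: [0.6, 0.2, 0.1]
gripper_width: 0.279
t 54.35 tcp [0.437  0.1661 0.1682] w 0.278 F [-1.6 -1.6 -0.2]
[[-1.0, -0.011, -0.003], [-0.011, 1.0, -0.001], [0.003, -0.001, -1.0]] [ 40.8   9.7 -25.4  -0.1 -55.1 -40.1]
python3 -m creep '[[-1,34,3,0,0,0,0.28],[-2,34,3,0,0,0,0.28],[-1,33,3,0,0,0,0.28],[-2,34,3,0,0,0,0.28],[-1,34,3,0,0,0,0.28],[-2,34,3,0,0,0,0.28],[0,0,0,0,0,0,0.28],[0,0,0,0,0,0,0.28],[0,0,15,0,0,0,0.28],[0,0,15,0,0,0,0.28]]'
python3 -m creep '[[0,0,15,0,0,0,0.28],[0,0,15,0,0,0,0.28],[0,0,15,0,0,0,0.28],[0,0,15,0,0,0,0.28],[0,0,0,0,0,0,0],[0,0,0,0,0,0,0],[0,0,0,0,0,0,0],[0,0,0,0,0,0,0],[0,0,0,0,0,0,0],[0,0,0,0,0,0,0]]'
end [0.4437 0.3692 0.0602] 180.625393955378
```

View pics/t10c.png

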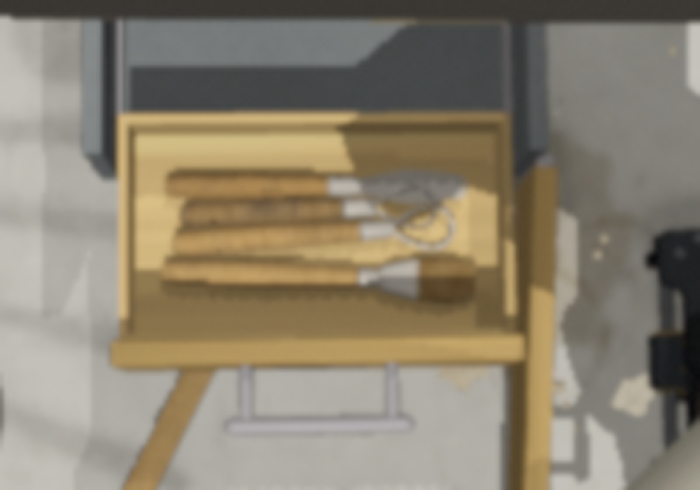

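All four tools lie flat in the tray, and the bar is where I left it (crop (320,425)). Take the drawer bar.

```bash
python3 -m creep '[[-1,34,3,0,0,0,0.28],[-1,34,3,0,0,0,0.28],[-1,33,3,0,0,0,0.28],[-1,34,3,0,0,0,0.28],[-1,34,3,0,0,0,0.28],[0,34,3,0,0,0,0.28],[0,0,0,0,0,0,0.28],[0,0,0,0,0,0,0.28],[0,0,0,0,0,0,0.28],[0,0,0,0,0,0,0.28]]'
python3 -c "
from h import *
st(); plan([(.443,.369,.06,180.7,6,.28),(.443,.369,.06,180.7,4,0)])"
```

```text
time_s: 55.6
tcp_pos: [0.4425, 0.3716, 0.1509]
ee_rot: [[-1.0, -0.012, 0.0], [-0.012, 1.0, 0.0], [-0.0, 0.0, -1.0]]
wrist_force: [0.3, -0.2, 0.2]
gripper_width: 0.278
t 55.6 tcp [0.4425 0.3716 0.1509] w 0.278 F [ 0.3 -0.2  0.2]
[[-1.0, -0.012, 0.0], [-0.012, 1.0, 0.0], [-0.0, 0.0, -1.0]] [ 56.1  21.  -12.2   0.  -56.8 -55.4]
python3 -m creep '[[0,0,15,0,0,0,0.28],[0,-1,15,0,0,0,0.28],[0,0,15,0,0,0,0.28],[0,-1,16,0,0,0,0.28],[0,0,15,0,0,0,0.28],[0,-1,15,0,0,0,0.28],[0,0,0,0,0,0,0],[0,0,0,0,0,0,0],[0,0,0,0,0,0,0],[0,0,0,0,0,0,0]]'
end [0.4425 0.3686 0.0599] 180.67119345643917
```

```bash
python3 -m creep '[[0,0,15,0,0,0,0.28],[0,-1,15,0,0,0,0.28],[0,0,15,0,0,0,0.28],[0,-1,16,0,0,0,0.28],[0,0,15,0,0,0,0.28],[0,-1,15,0,0,0,0.28],[0,0,0,0,0,0,0],[0,0,0,0,0,0,0],[0,0,0,0,0,0,0],[0,0,0,0,0,0,0]]'
python3 -m creep '[[0,0,0,0,0,0,0],[0,0,0,0,0,0,0],[-4,0,0,0,0,0,0],[-8,0,0,0,0,0,0],[-10,0,0,0,0,0,0],[-10,0,0,0,0,0,0],[-10,0,0,0,0,0,0],[-10,0,0,0,0,0,0],[-10,0,0,0,0,0,0],[-10,0,0,0,0,0,0]]'
python3 -m creep '[[-10,0,0,0,0,0,0],[-10,0,0,0,0,0,0],[-10,0,0,0,0,0,0],[-10,0,0,0,0,0,0],[-10,0,0,0,0,0,0],[-10,0,0,0,0,0,0],[-10,0,0,0,0,0,0],[-10,0,0,0,0,0,0],[-8,0,0,0,0,0,0],[-5,0,0,0,0,0,0]]'
```

```text
time_s: 56.85
tcp_pos: [0.4426, 0.3695, 0.0598]
ee_rot: [[-1.0, -0.012, 0.001], [-0.012, 1.0, 0.001], [-0.001, 0.001, -1.0]]
wrist_force: [0.8, 0.6, -1.9]
gripper_width: 0.114
time_s: 58.1
tcp_pos: [0.5153, 0.3704, 0.0598]
ee_rot: [[-1.0, -0.013, 0.0], [-0.013, 1.0, 0.0], [-0.0, 0.0, -1.0]]
wrist_force: [-1.1, 0.5, 2.5]
gripper_width: 0.115
time_s: 59.35
tcp_pos: [0.6083, 0.3715, 0.0598]
ee_rot: [[-1.0, -0.012, 0.001], [-0.012, 1.0, 0.0], [-0.001, 0.0, -1.0]]
wrist_force: [-1.5, 1.7, 4.8]
gripper_width: 0.113
```

```bash
python3 -m creep '[[-1,0,0,0,0,0,0],[-1,0,0,0,0,0,0],[-1,0,0,0,0,0,0],[-1,0,0,0,0,0,0],[0,0,0,0,0,0,0],[0,0,0,0,0,0,0],[0,0,0,0,0,0,0],[0,0,0,0,0,0,0],[0,0,0,0,0,0,0],[0,0,0,0,0,0,0]]'
python3 -m creep '[[0,0,0,0,0,0,0.28],[0,0,0,0,0,0,0.28],[0,0,0,0,0,0,0.28],[0,0,0,0,0,0,0.28],[0,0,0,0,0,0,0.28],[0,0,-25,0,0,0,0.28],[0,0,-25,0,0,0,0.28],[0,0,-25,0,0,0,0.28],[0,0,-25,0,0,0,0.35],[0,0,0,0,0,0,0.4]]'
python3 -c "
from h import *
st(); plan([(.50,.33,.16,180,6,.4),(.383,.205,.155,178,6,.4),(.383,.205,.155,178,2,.4),(.383,.205,.062,178,6,.4)])"
```

```text
time_s: 60.6
tcp_pos: [0.6115, 0.3715, 0.0598]
ee_rot: [[-1.0, -0.013, -0.0], [-0.013, 1.0, 0.0], [0.0, 0.0, -1.0]]
wrist_force: [-1.5, 1.7, 4.9]
gripper_width: 0.115
time_s: 61.85
tcp_pos: [0.6125, 0.3722, 0.1623]
ee_rot: [[-1.0, -0.013, 0.004], [-0.013, 1.0, 0.003], [-0.004, 0.003, -1.0]]
wrist_force: [0.3, -0.2, -0.8]
gripper_width: 0.374
t 61.85 tcp [0.6125 0.3722 0.1623] w 0.374 F [ 0.3 -0.2 -0.8]
[[-1.0, -0.013, 0.004], [-0.013, 1.0, 0.003], [-0.004, 0.003, -1.0]] [ 44.2  33.1  10.1   0.  -66.7 -43.5]
python3 -m creep '[[19,-7,0,0,0,0,0.4],[19,-7,1,0,0,0,0.4],[19,-6,0,0,0,0,0.4],[18,-7,1,0,0,0,0.4],[19,-7,0,0,0,1,0.4],[19,-7,0,0,0,0,0.4],[19,-21,1,0,0,0,0.4],[20,-21,1,0,0,1,0.4],[19,-21,1,0,0,0,0.4],[19,-21,1,0,0,0,0.4]]'
python3 -m creep '[[19,-22,0,0,0,0,0.4],[19,-21,1,0,0,1,0.4],[0,0,0,0,0,0,0.4],[0,0,0,0,0,0,0.4],[0,0,16,0,0,0,0.4],[0,0,15,0,0,0,0.4],[0,0,16,0,0,0,0.4],[0,0,15,0,0,0,0.4],[0,0,16,0,0,0,0.4],[0,0,15,0,0,0,0.4]]'
end [0.3828 0.205  0.0623] 177.73224393879357
```

```bash
python3 -m creep '[[19,-7,0,0,0,0,0.4],[19,-7,1,0,0,0,0.4],[19,-6,0,0,0,0,0.4],[18,-7,1,0,0,0,0.4],[19,-7,0,0,0,1,0.4],[19,-7,0,0,0,0,0.4],[19,-21,1,0,0,0,0.4],[20,-21,1,0,0,1,0.4],[19,-21,1,0,0,0,0.4],[19,-21,1,0,0,0,0.4]]'
python3 -m creep '[[19,-22,0,0,0,0,0.4],[19,-21,1,0,0,1,0.4],[0,0,0,0,0,0,0.4],[0,0,0,0,0,0,0.4],[0,0,0,0,0,0,0.4],[0,0,0,0,0,0,0.4],[0,0,0,0,0,0,0.4],[0,0,0,0,0,0,0.4],[0,0,0,0,0,0,0.4],[0,0,0,0,0,0,0.4]]'
python3 -c "
from h import *
c=shot('top','t11')['color'][170:330,200:400]; d=shot('scene','s11')['color'][170:350,210:410]
r=lambda i,w:cv2.resize(i,(w,int(i.shape[0]*w/i.shape[1])),interpolation=cv2.INTER_CUBIC)
a,b=r(c,400),r(d,400); h=min(len(a),len(b)); cv2.imwrite('pics/m11.png',np.hstack([a[:h],b[:h]])); st()"
```

```text
time_s: 63.1
tcp_pos: [0.4193, 0.2451, 0.1523]
ee_rot: [[-1.0, 0.023, -0.002], [0.023, 1.0, -0.001], [0.002, -0.001, -1.0]]
wrist_force: [0.1, -0.1, 0.2]
gripper_width: 0.396
time_s: 64.35
tcp_pos: [0.3817, 0.2042, 0.1526]
ee_rot: [[-0.999, 0.04, 0.0], [0.04, 0.999, 0.0], [-0.0, 0.0, -1.0]]
wrist_force: [-0.2, 0.2, 0.2]
gripper_width: 0.397
t 64.45 tcp [0.3817 0.2042 0.1526] w 0.399 F [0.4 0.7 0.1]
[[-0.999, 0.04, 0.0], [0.04, 0.999, 0.0], [-0.0, 0.0, -1.0]] [ 49.8   7.3 -31.1  -0.  -51.6 -52.1]
```

View pics/m11.png

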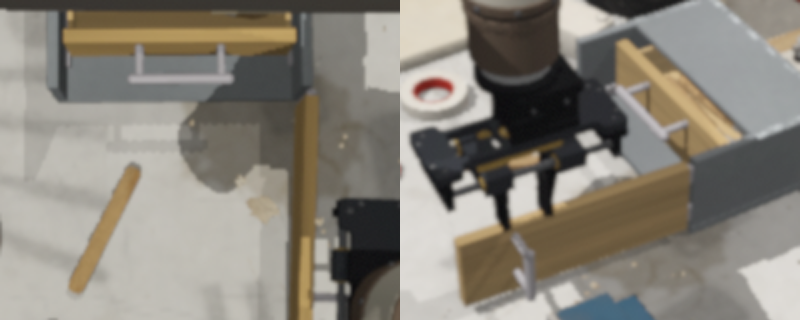

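```bash
python3 - <<'E'
from h import *
c=capture('scene'); print('bar top',world(c,[210+118/2,170+240/2],.1).round(4))
p=np.array([.3825,.2051,.062]); H=np.array([.590,.238,.062]); d=p-H; w=[]
for k in range(1,31):
    a=np.radians(-2.9*k); w.append((H[0]+d[0]*np.cos(a)-d[1]*np.sin(a),H[1]+d[0]*np.sin(a)+d[1]*np.cos(a),.062,177.7-2.9*k,1,0))
plan(w,start=(*p,177.7))
E
python3 -m creep '[[-1,1,15,0,0,0,0.4],[0,0,15,0,0,0,0.4],[0,0,15,0,0,0,0.4],[0,0,15,0,0,0,0.4],[0,0,15,0,0,0,0.4],[0,0,15,0,0,0,0.4],[0,0,0,0,0,0,0],[0,0,0,0,0,0,0],[0,0,0,0,0,0,0],[0,0,0,0,0,0,0]]'
```

```text
bar top [0.3852 0.2276 0.1   ]
python3 -m creep '[[2,10,0,0,0,3,0],[2,11,0,0,0,3,0],[2,10,0,0,0,3,0],[1,11,0,0,0,3,0],[2,10,0,0,0,2,0],[2,11,0,0,0,3,0],[2,10,0,0,0,3,0],[2,11,0,0,0,3,0],[1,10,0,0,0,3,0],[2,11,0,0,0,3,0]]'
python3 -m creep '[[2,10,0,0,0,3,0],[2,11,0,0,0,3,0],[2,10,0,0,0,3,0],[2,11,0,0,0,3,0],[1,10,0,0,0,2,0],[2,11,0,0,0,3,0],[2,10,0,0,0,3,0],[2,11,0,0,0,3,0],[1,10,0,0,0,3,0],[2,11,0,0,0,3,0]]'
python3 -m creep '[[2,10,0,0,0,3,0],[2,10,0,0,0,3,0],[2,11,0,0,0,3,0],[2,10,0,0,0,3,0],[2,11,0,0,0,2,0],[1,10,0,0,0,3,0],[2,11,0,0,0,3,0],[2,10,0,0,0,3,0],[2,11,0,0,0,3,0],[1,10,0,0,0,3,0]]'
end [0.5459 0.443  0.062 ] 90.69999999999999
time_s: 65.75
tcp_pos: [0.384, 0.2062, 0.0633]
ee_rot: [[-0.999, 0.039, 0.003], [0.039, 0.999, 0.002], [-0.003, 0.003, -1.0]]
wrist_force: [2.8, 0.5, -0.9]
gripper_width: 0.116
```

```bash
python3 -m creep '[[0,0,0,0,0,0,0],[1,5,0,0,0,1,0],[2,10,0,0,0,3,0],[2,10,0,0,0,3,0],[2,11,0,0,0,3,0],[2,10,0,0,0,3,0],[2,11,0,0,0,3,0],[2,10,0,0,0,3,0],[2,11,0,0,0,3,0],[2,10,0,0,0,3,0]]'
python3 -m creep '[[2,11,0,0,0,3,0],[2,10,0,0,0,3,0],[2,11,0,0,0,3,0],[2,10,0,0,0,3,0],[2,11,0,0,0,3,0],[2,10,0,0,0,3,0],[2,11,0,0,0,3,0],[2,10,0,0,0,3,0],[0,0,0,0,0,0,0],[0,0,0,0,0,0,0]]'
python3 - <<'E'
from h import *
s=st(); p=np.array(s['tcp_pos']); H=np.array([.590,.238,p[2]]); d=p-H; w=[]
y=np.degrees(np.arctan2(s['ee_rot'][1][0],s['ee_rot'][0][0])); print(y,np.degrees(np.arctan2(d[1],d[0])),np.hypot(*d[:2]))
n=14
for k in range(1,n+1):
    a=np.radians((90.7-y)*k/n); w.append((H[0]+d[0]*np.cos(a)-d[1]*np.sin(a),H[1]+d[0]*np.sin(a)+d[1]*np.cos(a),p[2],y+(90.7-y)*k/n,1,0))
plan(w)
E
```

```text
time_s: 67.0
tcp_pos: [0.389, 0.2947, 0.0633]
ee_rot: [[-0.889, 0.459, 0.004], [0.459, 0.889, 0.001], [-0.003, 0.003, -1.0]]
wrist_force: [15.0, -4.9, -2.6]
gripper_width: 0.112
time_s: 68.25
tcp_pos: [0.4264, 0.3682, 0.0633]
ee_rot: [[-0.626, 0.78, 0.002], [0.78, 0.626, -0.002], [-0.003, -0.0, -1.0]]
wrist_force: [8.0, -6.2, 2.5]
gripper_width: 0.118
t 68.25 tcp [0.4264 0.3682 0.0633] w 0.118 F [ 8.  -6.2  2.5]
[[-0.626, 0.78, 0.002], [0.78, 0.626, -0.002], [-0.003, -0.0, -1.0]] [  57.4   25.6  -19.9    0.2  -44.6 -108.8]
128.7528461892085 141.4717962972018 0.20908254686831312
python3 -m creep '[[2,10,0,0,0,3,0],[2,9,0,0,0,2,0],[2,10,0,0,0,3,0],[2,10,0,0,0,3,0],[2,10,0,0,0,3,0],[2,9,0,0,0,2,0],[2,10,0,0,0,3,0],[2,10,0,0,0,3,0],[2,10,0,0,0,2,0],[1,9,0,0,0,3,0]]'
python3 -m creep '[[2,10,0,0,0,3,0],[2,10,0,0,0,3,0],[2,9,0,0,0,2,0],[2,10,0,0,0,3,0],[0,0,0,0,0,0,0],[0,0,0,0,0,0,0],[0,0,0,0,0,0,0],[0,0,0,0,0,0,0],[0,0,0,0,0,0,0],[0,0,0,0,0,0,0]]'
end [0.5413 0.4411 0.0633] 90.7528461892085
```

```bash
python3 -m creep '[[2,10,0,0,0,3,0],[2,9,0,0,0,2,0],[2,10,0,0,0,3,0],[2,10,0,0,0,3,0],[2,10,0,0,0,3,0],[2,9,0,0,0,2,0],[2,10,0,0,0,3,0],[2,10,0,0,0,3,0],[2,10,0,0,0,2,0],[1,9,0,0,0,3,0]]'
python3 -m creep '[[2,8,0,0,0,3,0],[2,8,0,0,0,3,0],[1,6,0,0,0,2,0],[1,4,0,0,0,1,0],[1,4,0,0,0,1,0],[0,3,0,0,0,0,0],[0,2,0,0,0,0,0],[0,0,0,0,0,0,0],[0,0,0,0,0,0,0],[0,0,0,0,0,0,0]]'
python3 -c "
from h import *
s=st(); p=np.array(s['tcp_pos']); d=p-[.59,.238,0]; print(np.degrees(np.arctan2(d[1],d[0])))
c=shot('top','t12'); d=shot('scene','s12')"
```

```text
time_s: 69.5
tcp_pos: [0.5025, 0.4282, 0.0633]
ee_rot: [[-0.202, 0.979, -0.001], [0.979, 0.202, -0.002], [-0.002, -0.001, -1.0]]
wrist_force: [1.7, -1.6, 4.1]
gripper_width: 0.111
time_s: 70.75
tcp_pos: [0.5361, 0.4404, 0.0633]
ee_rot: [[-0.03, 1.0, 0.001], [1.0, 0.03, 0.0], [0.0, 0.001, -1.0]]
wrist_force: [1.7, -2.7, 5.4]
gripper_width: 0.116
t 70.75 tcp [0.5361 0.4404 0.0633] w 0.116 F [ 1.7 -2.7  5.4]
[[-0.03, 1.0, 0.001], [1.0, 0.03, 0.0], [0.0, 0.001, -1.0]] [  52.7   36.1    0.3    0.   -54.1 -141. ]
104.91415265432762
```

```bash
python3 -m creep '[[0,2,0,0,0,1,0],[0,2,0,0,0,0,0],[0,2,0,0,0,1,0],[0,0,0,0,0,0,0],[0,0,0,0,0,0,0],[0,0,0,0,0,0,0],[0,0,0,0,0,0,0],[0,0,0,0,0,0,0],[0,0,0,0,0,0,0],[0,0,0,0,0,0,0]]'
python3 -m creep '[[0,2,0,0,0,0,0],[0,2,0,0,0,0,0],[0,0,0,0,0,0,0],[0,0,0,0,0,0,0],[0,0,0,0,0,0,0],[0,0,0,0,0,0,0],[0,0,0,0,0,0,0],[0,0,0,0,0,0,0],[0,0,0,0,0,0,0],[0,0,0,0,0,0,0]]'
```

```text
time_s: 72.1
tcp_pos: [0.5421, 0.4419, 0.0633]
ee_rot: [[0.005, 1.0, 0.002], [1.0, -0.005, 0.002], [0.002, 0.002, -1.0]]
wrist_force: [0.0, 1.2, 6.5]
gripper_width: 0.112
time_s: 73.35
tcp_pos: [0.5461, 0.4428, 0.0633]
ee_rot: [[0.005, 1.0, 0.002], [1.0, -0.005, 0.004], [0.004, 0.002, -1.0]]
wrist_force: [-1.0, 5.5, 4.2]
gripper_width: 0.114
```

```bash
python3 -m creep '[[0,2,0,0,0,0,0],[0,1,0,0,0,0,0],[0,0,0,0,0,0,0],[0,0,0,0,0,0,0],[0,0,0,0,0,0,0],[0,0,0,0,0,0,0],[0,0,0,0,0,0,0],[0,0,0,0,0,0,0],[0,0,0,0,0,0,0],[0,0,0,0,0,0,0]]'
python3 -m creep '[[0,2,0,0,0,0,0],[0,1,0,0,0,0,0],[0,0,0,0,0,0,0],[0,0,0,0,0,0,0],[0,0,0,0,0,0,0],[0,0,0,0,0,0,0],[0,0,0,0,0,0,0],[0,0,0,0,0,0,0],[0,0,0,0,0,0,0],[0,0,0,0,0,0,0]]'
```

```text
time_s: 74.6
tcp_pos: [0.547, 0.4429, 0.0633]
ee_rot: [[0.004, 1.0, -0.001], [1.0, -0.004, 0.003], [0.003, -0.001, -1.0]]
wrist_force: [-7.6, 6.3, 6.9]
gripper_width: 0.118
time_s: 75.85
tcp_pos: [0.5471, 0.4429, 0.0632]
ee_rot: [[0.004, 1.0, -0.006], [1.0, -0.004, 0.002], [0.001, -0.006, -1.0]]
wrist_force: [-15.7, 6.6, 12.0]
gripper_width: 0.119
```

The stop is felt at x = 0.547 (push force 15 N, no further motion). Ease off, release, rise and withdraw.

```bash
python3 -m creep '[[0,-3,0,0,0,0,0],[0,0,0,0,0,0,0.2],[0,0,0,0,0,0,0.3],[0,0,0,0,0,0,0.4],[0,0,0,0,0,0,0.4],[0,0,0,0,0,0,0.4],[0,0,-15,0,0,0,0.4],[0,0,-25,0,0,0,0.4],[0,0,-25,0,0,0,0.4],[0,0,-25,0,0,0,0.4]]'
python3 -m creep '[[0,0,-25,0,0,0,0.4],[0,-25,0,0,0,0,0.4],[0,-25,0,0,0,0,0.4],[0,-25,0,0,0,0,0.4],[-25,-25,0,0,0,0,0.4],[-25,-25,0,0,0,0,0.4],[-25,0,0,0,0,0,0.4],[-25,0,0,0,0,0,0.4],[-25,0,0,0,0,0,0.4],[0,0,0,0,0,0,0.4]]'
python3 -c "
from h import *
st()
c=shot('top','t13')['color'][170:330,160:400]; d=shot('scene','s13')['color'][150:340,190:430]
r=lambda i,w:cv2.resize(i,(w,int(i.shape[0]*w/i.shape[1])),interpolation=cv2.INTER_CUBIC)
a,b=r(c,400),r(d,400); h=min(len(a),len(b)); cv2.imwrite('pics/m13.png',np.hstack([a[:h],b[:h]]))"
```

```text
time_s: 77.1
tcp_pos: [0.5491, 0.4407, 0.1549]
ee_rot: [[0.005, 1.0, 0.001], [1.0, -0.005, 0.001], [0.001, 0.001, -1.0]]
wrist_force: [0.3, 0.4, -0.5]
gripper_width: 0.399
time_s: 78.35
tcp_pos: [0.4233, 0.3146, 0.1785]
ee_rot: [[0.007, 1.0, 0.001], [1.0, -0.007, 0.001], [0.001, 0.001, -1.0]]
wrist_force: [-0.5, -0.1, -0.6]
gripper_width: 0.399
t 78.35 tcp [0.4233 0.3146 0.1785] w 0.399 F [-0.5 -0.1 -0.6]
[[0.007, 1.0, 0.001], [1.0, -0.007, 0.001], [0.001, 0.001, -1.0]] [  54.3   14.7  -17.     0.   -58.2 -144.6]
```

View pics/m13.png

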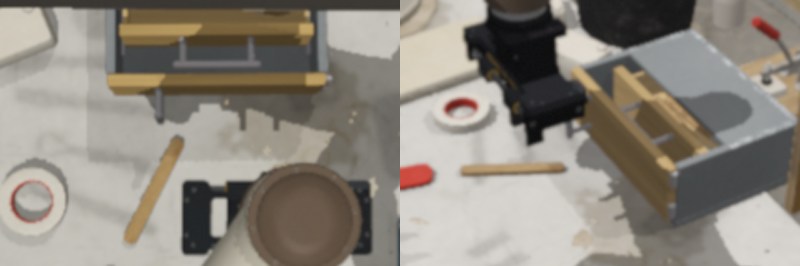

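Door flush with the cabinet front, drawer panel behind it in its home position, stick and tape untouched, gripper clear.

```bash
python3 -c "
from station import finish_job; print(finish_job())"
```

```text
the job is handed in; nothing more can be done
None
```

The job was handed in at about 78 s of robot time; `finish_job` reports no verdict.

**What was done:** I swung the door about 75° further by its handle until it stood square to the cabinet, and pulled the drawer out about 167 mm. All four tools were out: brush, spatula and two loop tools. I laid each one flat across the tray, slid the drawer home and swung the door shut.

**Last checks:**
- **Tools:** the last view into the open tray showed all four lying flat inside it. The shorter loop tool's wire head overlaps its neighbours. I had no view of the tray once the drawer was home, so how they lie now is not confirmed.
- **Drawer:** its bar went about 2 mm further in than where it started. I felt no clear stop there, so "home" rests on that position and on the pictures.
- **Door:** it met its stop, with push force rising to about 15 N and no further motion. The last picture shows it flush with the cabinet front.
- **Bystanders and arm:** the mixing stick and tape roll look unmoved in the pictures. The gripper is clear of everything, with wrist force near zero.

**Disagreements:** the longer loop tool was knocked about 35 mm sideways before I picked it up, so I measured it again. Top and scene camera readings differed by about 2–3 mm in x. One bar position I read from a picture was about 20 mm off; I ignored it, and the grasp confirmed the bar was where I had left it.

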